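Hang the finished stone drops on the swinging hook and close up the thread kit

ROBOT

A 7-joint arm with a two-finger parallel gripper is mounted at the origin on the work surface. World frame = base frame: x ahead of the robot, y to its left, z up, the work surface at z = 0. Lengths are in m, angles in rad, forces in N, time in s.
With the tool pointing down it reaches from about 0.425 to 0.825 m from the base axis. Payload 3.6 kg.
Tool frame: the origin (TCP) lies between the finger pads; the fingertips stand 17 mm ahead of it and the grasp point (between the pads) lies 2 mm behind it (arm.tcp_to_tips is the distance from the TCP to the fingertips, in m); x points along the fingers, y is the direction in which the jaws open and shut, and the axes are right-handed (so a half turn about x gives the same grasp; the last joint's range is limited). The gripper opens to 85 mm and grips with 20 to 120 N. Pads are 22 mm wide; open, the fingers measure 114 mm over their backs; the gripper's body (76 mm by 85 mm) begins 54 mm behind the grasp point. The pads swing forward as they close: fully open they stand 13 mm farther back than shut.
Start: joints at [-1.135, 0.615, -0.013, 1.423, 0.008, 1.103, -0.04], TCP at [0.29, 0.582, 0.248] pointing down, gripper open.
Joint ranges: [-3.12, 3.12], [-0.3, 2.06], [-1.34, 1.32], [0.26, 2.42], [-1.36, 4.5], [0.01, 1.98], [-2.84, 2.84]. Speed limits (rad/s): [2.79, 2.79, 3.14, 3.14, 3.14, 3.14, 3.14].

INTERFACE

Orientations are given as [roll, pitch, yaw] about the fixed x, y, z axes, in that order (R = Rz(yaw) Ry(pitch) Rx(roll)).
In Python, from rig import status, cams, order, arm gives the robot as it stands.
- The arm moves only by the tool carry_out, never from a script. Its argument "rows" is a list of rows, each a list of 5 numbers: the shift along the tool's x, y, z in cm, then the turn about the tool's x in rad, then the finger opening in cm, from 0 to 8.54. A call has 1 to 8 rows; each row shifts and turns the commanded pose from where the row before left it, along the tool's axes as they then stand; what a row does not reach is not made up. A row lasts 1/8 s, in which the tool goes at most 62.5 mm and 10.7 degrees, less where a joint would pass 70% of its speed; a pose out of reach is approached as far as the arm can. A call is refused whole if a number of a shift passes 6.25 or a number of a turn 0.188, either way. A call with a gripper value outside its range is refused whole. The fingers move at their own pace and stop on an object; "squeeze" is the grip in N (left out, the last holds). Time passes only in rows, so rows that do not move let the fingers close. It gives the time, the measured TCP pose, the force and the opening at its end, in the units of the state.
- status.state(): the state, without advancing time (a new reading comes with each control period).
- cams.grab_frame(name): name is "scene" or "top" or "wrist"; returns a dict with "frame" (480x640x3 uint8, blue, green, red), "intrinsics" (3x3 intrinsics, pixels), "dist_coeffs" ([k1, k2, p1, p2, k3] as OpenCV has them; the pictures are not rectified), "camera_from_world" (4x4, takes a point from world to camera coordinates). Camera axes: x right, y down, z forward; pixel columns grow to the right and rows downward; lengths in m; the calibration is good to about 2 mm. A picture is of the moment at which its call begins. There is no depth.
- order.job_done(): hands the job in, once; it reports no verdict.
The state is a dict: "clock": time; "joint_positions": joint angles; "dq": joint speeds; "joint_efforts": joint torques, N m; "eef_pos": TCP position; "ee_rot": TCP orientation; "wrist_force": force on the tool from outside, world axes, zero at the start; "torque": the same for the moment, N m; "grip_width": finger opening in m.
Only numpy, scipy, OpenCV 4.12 (cv2) and the standard library are available. Lean on these libraries where they do the work, as an engineer would, in place of code of your own. Each camera call takes 0.05 s, during which the arm holds its last target. There are 200 camera calls.

TASK

Steady the swinging brass hook so that it hangs still, and only then lift every stone drop out of its cup and hang it by its loop on the hook's arm, without letting any drop topple. Put every thread spool lying about on the table into the open kit drawer and push the drawer fully home. At the end the drops hang quietly, hardly swinging, and you have left the carafe, mug, bowl and tape where they stood.

Things in the scene. Friction and masses are not known exactly. Their poses are not given: they have to be found in the camera images.
- hook (a joint): swing angle of the brass hook about its pin, rad; 0 = plumb. The pin lies along the stand's x axis, so it swings sideways only; at a positive angle its arm is on the stand's +y side (100 mm below the pin: 0.1 rad is 10 mm). Swings freely and is swinging at the start: to and fro in about 0.6 s, for minutes unless stopped. 0.3 kg, so a finger stops it easily
- hook_pin (a point): the hook's pivot pin, fixed at height 340 mm under the front end of the aluminium stand's boom. Stand's axes: x along the pin, away from the robot; z up. The boom (22 mm square, top at 363 mm) ends 7 mm in front of the pin; the post (22 mm square) is 80 mm behind it. The hook: 10 mm brass bar, 100 mm down from the pin, a level arm 155 mm forward (-x), then an upturned tip
- hook_root (a point): corner where the hook's vertical shank meets its level arm, on the bar's axis; height 240 mm when plumb. Axes: x from the tip towards the shank (parallel to the stand's x), y sideways, z up along the shank; they swing with the hook
- hook_tip (a point): end of the hook's upturned tip (bar axis), 167 mm in front of hook_root and 12 mm above the arm's axis (its top is 17 mm above it)
- rack: fixed wooden board 100 x 270 x 12 mm with three white cups in a row along its y axis, at y = -95, 0 and +95 mm; origin on the table under the board's centre. Each cup: outer diameter 46 mm, inner 38 mm, rim 67 mm above the table, inner floor 17 mm above it
- kit_drawer0 (a joint): how far the kit drawer is pulled out, m; 0 = fully home against its stop, at most 0.133. It stays where it is left; about 1 N of friction plus 4 N per m/s to push it
- kit_drawer0_handle (a point): middle of the drawer's steel bar handle (11 mm thick, 120 mm long along the point's y), 57 mm above the table, 35 mm in front of the drawer's white front (264 mm wide, top edge 83 mm above the table). The point's +x is the closing direction. The cabinet is grey, 200 x 270 mm, 95 mm high
- drawer_floor (a point): point on the drawer's inner floor, on its centre line, 42 mm behind the inside of its front, 22 mm above the table; moves with the drawer. x is the closing direction, y across. Inside 155 mm by 228 mm (y = -114 to +114 mm), walls 51 mm high. At the start at least 99 mm of the inside's length stands out of the cabinet
- drop_pink: window drop: pink stone 68 mm long, 30 mm thick (flat foot 22 mm across), steel stem 8 mm thick, brass hanging loop on top; 152 mm long in all, about 0.14 kg. Stands upright and loose in a cup of the rack, or is absent. Origin at the centre of the stone's underside, z up through the loop. The loop lies in the drop's y-z plane
- drop_pink_loop (a point): centre of the pink drop's loop, 122 mm above the drop's origin; axes are the drop's. Loop of 7 mm bar, 47 mm wide outside along y, straight upright sides from 14 mm below to 13 mm above this point; inside 33 mm wide, its peaked top 23 mm above this point, its bottom 20 mm below
- drop_green: window drop: green stone 68 mm long, 30 mm thick (flat foot 22 mm across), steel stem 8 mm thick, brass hanging loop on top; 152 mm long in all, about 0.14 kg. Stands upright and loose in a cup of the rack, or is absent. Origin at the centre of the stone's underside, z up through the loop. The loop lies in the drop's y-z plane
- drop_green_loop (a point): centre of the green drop's loop, 122 mm above the drop's origin; axes are the drop's. Loop of 7 mm bar, 47 mm wide outside along y, straight upright sides from 14 mm below to 13 mm above this point; inside 33 mm wide, its peaked top 23 mm above this point, its bottom 20 mm below
- drop_red: window drop: brown-red stone 68 mm long, 30 mm thick (flat foot 22 mm across), steel stem 8 mm thick, brass hanging loop on top; 152 mm long in all, about 0.14 kg. Stands upright and loose in a cup of the rack, or is absent. Origin at the centre of the stone's underside, z up through the loop. The loop lies in the drop's y-z plane
- drop_red_loop (a point): centre of the red drop's loop, 122 mm above the drop's origin; axes are the drop's. Loop of 7 mm bar, 47 mm wide outside along y, straight upright sides from 14 mm below to 13 mm above this point; inside 33 mm wide, its peaked top 23 mm above this point, its bottom 20 mm below
- spool_blue: blue thread spool with white flanges, 54 mm diameter, 42 mm high, 0.09 kg, standing on the table; may be absent. Origin at the centre of its underside, z along its axis
- spool_yellow: yellow thread spool with white flanges, 54 mm diameter, 42 mm high, 0.09 kg, standing on the table; may be absent. Origin at the centre of its underside, z along its axis
- carafe: glass bottle with white cap, 84 mm diameter, 210 mm high; leave alone. Origin under its centre
- mug: white mug, 80 mm diameter, 95 mm high, handle to its +y; leave alone. Origin under its centre
- bowl: small blue bowl, 90 mm diameter, 35 mm high; leave alone. Origin under its centre
- tape: roll of clear tape lying flat, 70 mm diameter, 22 mm high; leave alone. Origin under its centre

How it is judged:
By the outcome, as a careful person would: the job done as asked, in the order asked, and still so for the second after the job is handed in, with the robot touching nothing.
Of drop_pink, drop_green, drop_red only 2 to 3 are there at a start; the rules pass over those that are not, and their reading is None.
Of spool_blue, spool_yellow only 1 to 2 are there at a start; the rules pass over those that are not, and their reading is None.
At some moment in a run one of spool_blue, spool_yellow may be knocked a few centimetres aside while the robot is not near it.
It also fails if it takes over 208 s, if anything falls off the work surface, if the arm or the gripper's body presses on something with over 40 N, if the wrist force passes 120 N, or if a joint passes its speed limit or range.

## Working session

There is one attempt and no reset: what is moved stays moved. The work goes in short steps, Python scripts to look and compute and a tool call to move; the robot and the scene stay as the last step left them, time stands still between calls to the robot, and variables do not carry over. Pictures are saved under pics/ and viewed, about 12 in all and at most 16, crops included, and the job is handed in when it is done.

Besides the shell and the picture viewer there is one more tool, called after "Call:" as name(argument=value, ...) on one line, values as JSON. carry_out: Moves the arm, as the interface text tells. Its arguments: {"type":"object","properties":{"rows":{"type":"array","items":{"type":"array","items":{"type":"number"}}},"squeeze":{"type":"number"}},"required":["rows"]}

```bash
ls; mkdir -p pics; python3 - <<'E'
from rig import status,cams,arm
import cv2
s=status.state(); print(s)
for n in("scene","top"):
    f=cams.grab_frame(n); cv2.imwrite(f"pics/{n}0.png",f["frame"]); print(n,f["intrinsics"],f["dist_coeffs"],f["camera_from_world"])
E
```

```text
pics
{'clock': 0.0, 'joint_positions': array([-1.1354985 ,  0.61590421, -0.01265755,  1.4249155 ,  0.00808485,
        1.10335388, -0.0403957 ]), 'dq': array([ 1.34252190e-03, -2.79386421e-03,  1.88556279e-03, -3.33238924e-04,
        4.33216199e-05,  1.33424261e-04, -1.62977036e-04]), 'joint_efforts': array([ 2.09885741e-05, -4.69217169e+01,  2.59145703e-01, -1.71033007e+01,
        9.97341878e-03,  9.63074213e-03,  3.41698509e-06]), 'eef_pos': array([0.28926191, 0.58129005, 0.24714217]), 'ee_rot': array([-1.57141822,  1.56826461, -2.03311831]), 'wrist_force': array([-0.38437409, -0.6769212 , -0.20078421]), 'torque': array([0.01388306, 0.0034266 , 0.06641027]), 'grip_width': 0.08515989982779057}
scene [[564.05359009   0.         322.39655258]
 [  0.         564.05359009 248.38580661]
 [  0.           0.           1.        ]] [0.05784165 0.         0.         0.         0.        ] [[ 0.72476113  0.68893698 -0.00933486 -0.45409244]
 [ 0.56376716 -0.6007624  -0.5667902  -0.21540077]
 [-0.39609076  0.40552482 -0.82380928  1.59847345]
 [ 0.          0.          0.          1.        ]]
top [[503.87182069   0.         322.56510419]
 [  0.         503.87182069 241.30727145]
 [  0.           0.           1.        ]] [-0.08410249  0.          0.          0.          0.        ] [[-0.02531519 -0.99966317 -0.00571686  0.0192261 ]
 [-0.99626986  0.02570035 -0.08237631  0.61038836]
 [ 0.08249549  0.00361016 -0.9965849   1.52160831]
 [ 0.          0.          0.          1.        ]]
```

View pics/scene0.png

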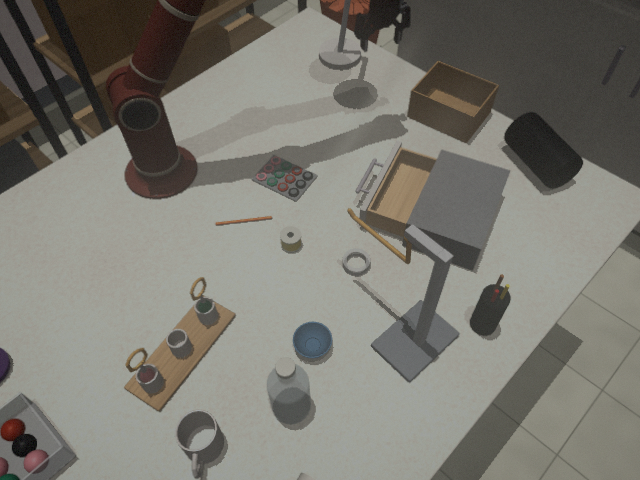

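View pics/top0.png

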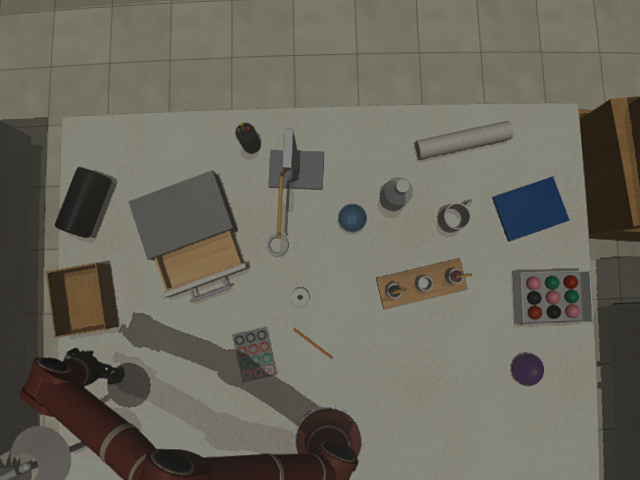

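The scene shows two drops: green at scene (205,305) and red at (147,375), with the middle cup empty. One pale spool is at (290,238) and the tape at (356,262). The drawer is open, with its handle at (368,183). The hook arm runs from (350,211) to (408,260). In the top view the spool is at (300,297), the cups at (394,290), (424,283) and (454,276), and the handle at (212,290).

```bash
cat > h.py <<'E'
import numpy as np, cv2
from rig import status,cams,order,arm
from scipy.spatial.transform import Rotation as R
def grab(n,save=None):
    f=cams.grab_frame(n); f["K"]=np.array(f["intrinsics"],float); f["d"]=np.array(f["dist_coeffs"],float); f["T"]=np.array(f["camera_from_world"],float)
    if save: cv2.imwrite(f"pics/{save}.png",f["frame"])
    return f
def ray(f,p):
    u=cv2.undistortPoints(np.array([[p]],float),f["K"],f["d"])[0,0]
    Rm,t=f["T"][:3,:3],f["T"][:3,3]; return -Rm.T@t, Rm.T@np.r_[u,1]
def plane(f,p,z):
    o,d=ray(f,p); return o+d*(z-o[2])/d[2]
def tri(f,p,g,q):
    o1,d1=ray(f,p);o2,d2=ray(g,q); A=np.c_[d1,-d2]; s=np.linalg.lstsq(A,o2-o1,rcond=None)[0]
    a,b=o1+d1*s[0],o2+d2*s[1]; return (a+b)/2,np.linalg.norm(a-b)
def proj(f,P):
    return cv2.projectPoints(np.array(P,float).reshape(-1,3),cv2.Rodrigues(f["T"][:3,:3])[0],f["T"][:3,3],f["K"],f["d"])[0].reshape(-1,2)
def pose():
    s=status.state(); return np.array(s["eef_pos"]),R.from_euler("xyz",s["ee_rot"]).as_matrix(),s
def crop(im,x,y,w,h,k): return cv2.resize(im[y:y+h,x:x+w],None,fx=k,fy=k,interpolation=cv2.INTER_CUBIC)
E
python3 - <<'E'
from h import *
a=cv2.imread("pics/top0.png");b=cv2.imread("pics/scene0.png")
A=crop(a,370,250,100,75,4);B=crop(b,115,270,133,100+40,3)
C=crop(a,150,200,100,75+30,4);D=crop(a,255,120,80,140,3)
out=np.zeros((600,800,3),np.uint8)
for im,x,y in((A,0,0),(B,400,0)): 
    im=im[:300 if y==0 and x==0 else 420,:400]; out[y:y+im.shape[0],x:x+im.shape[1]]=im
# C below A (k=2.5)
C=crop(a,150,200,100,110,2.7);out[300:300+C.shape[0],0:C.shape[1]]=C
D=crop(a,260,120,50,60,2.9)
out[420:420+D.shape[0],400:400+D.shape[1]]=D
S=crop(b,340,190,130,90,1.9);out[425:425+S.shape[0],550:550+S.shape[1]]=S
cv2.imwrite("pics/c1.png",out)
E
```

```text
(no output)
```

View pics/c1.png

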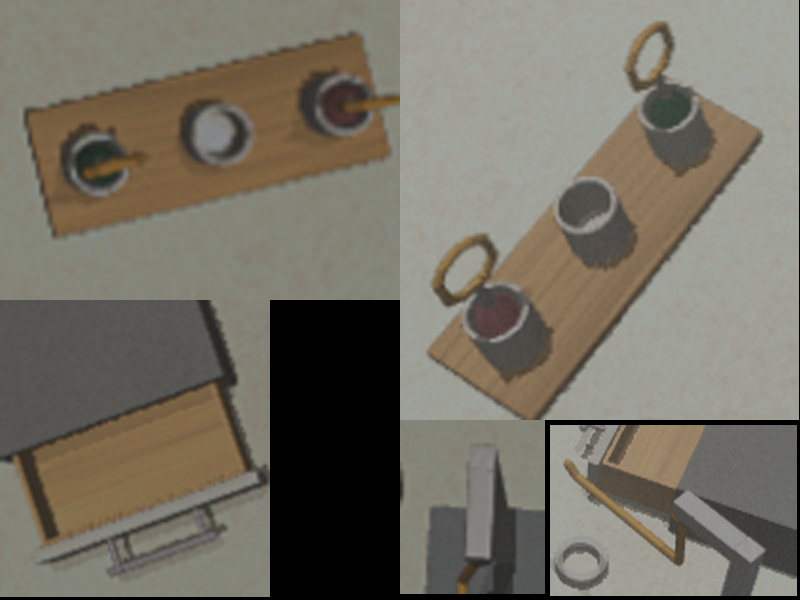

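```bash
python3 - <<'E'
from h import *
np.set_printoptions(precision=4,suppress=True)
t=grab("top","top1");s=grab("scene","scene1")
for n,p in dict(rk1=(376.75,277.5),rk2=(460,258.25),rk3=(467.25,288.75),rk4=(383.75,309)).items(): print(n,plane(t,p,.012))
for n,p in dict(g=(394.25,290.75),m=(424.25,283.25),r=(454.5,276)).items(): print(n,plane(t,p,.067))
print("cups scene",[plane(s,((x-400)/3+115,y/3+270),.067) for x,y in((669,108),(587,207),(497,312))])
print("loops",tri(t,(398.75,291.25),s,(198.3,288.3)),tri(t,(463.5,275.5),s,(136.7,360)))
print("loop ends g",plane(t,(391.25,293.25),.139),plane(t,(406.25,289.25),.139))
print("handle",plane(t,(191.5,300),.057),plane(t,(233.3,285.9),.057))
print("front",plane(t,(164.8,296.3),.083),plane(t,(248.1,264.8),.083))
print("boom top",plane(t,(287.5,169),.363),plane(t,(288.4,128.6),.363),"scene",plane(s,(410.5,227.9),.363),plane(s,(449,258),.363))
print("spool",plane(t,(300.5,297),.042),plane(s,(290.5,234),.042))
print("tape",plane(t,(278,245),.022),plane(s,(356,262),.022))
# hook motion: brass mask in top region
import time
for i in range(8):
    f=grab("top"); hsv=cv2.cvtColor(f["frame"],cv2.COLOR_BGR2HSV)
    m=cv2.inRange(hsv,(8,120,70),(25,255,255)); m[:170]=0;m[245:]=0;m[:,:262]=0;m[:,:]=m; m[:,310:]=0
    ys,xs=np.nonzero(m); k=ys>ys.max()-6
    print(status.state()["clock"],len(xs),xs[k].mean(),ys.max(),plane(f,(xs[k].mean(),ys.max()-3),.245))
E
```

```text
rk1 [ 0.4956 -0.1604  0.012 ]
rk2 [ 0.548  -0.4213  0.012 ]
rk3 [ 0.4531 -0.4397  0.012 ]
rk4 [ 0.3986 -0.1787  0.012 ]
g [ 0.4545 -0.2055  0.067 ]
m [ 0.4743 -0.2958  0.067 ]
r [ 0.4932 -0.3875  0.067 ]
cups scene [array([ 0.4584, -0.208 ,  0.067 ]), array([ 0.4783, -0.3006,  0.067 ]), array([ 0.4963, -0.3926,  0.067 ])]
loops (array([ 0.4548, -0.2073,  0.1401]), np.float64(0.002355124476327723)) (array([ 0.4938, -0.3945,  0.1382]), np.float64(0.0013145767729682747))
loop ends g [ 0.4491 -0.187   0.139 ] [ 0.4592 -0.2299  0.139 ]
handle [0.4414 0.4015 0.057 ] [0.4809 0.2744 0.057 ]
front [0.4546 0.4746 0.083 ] [0.542  0.2249 0.083 ]
boom top [0.7613 0.0832 0.363 ] [0.8624 0.0792 0.363 ] scene [0.7716 0.0851 0.363 ] [0.8615 0.0794 0.363 ]
spool [0.4427 0.0743 0.042 ] [0.4427 0.0775 0.042 ]
tape [0.6031 0.1411 0.022 ] [0.6106 0.1377 0.022 ]
0.25 170 279.125 237 [0.6148 0.1169 0.245 ]
0.3 162 284.2 237 [0.6144 0.1035 0.245 ]
0.35 162 289.75 238 [0.6114 0.0889 0.245 ]
0.4 184 294.375 238 [0.6111 0.0767 0.245 ]
0.45 214 297.11764705882354 238 [0.6109 0.0695 0.245 ]
0.5 216 297.11764705882354 238 [0.6109 0.0695 0.245 ]
0.55 185 294.625 238 [0.6111 0.076  0.245 ]
0.6 169 290.14285714285717 238 [0.6114 0.0879 0.245 ]
```

```bash
cat >> h.py <<'E'
def go(x,y,z,yaw=None,g=8.54,step=4.5,n=None):
    """rows to (x,y,z), jaw axis (mod pi) at yaw+90deg; yaw=direction of jaw normal"""
    p,M,s=pose(); d=np.array([x,y,z])-p; tot=0.
    if yaw is not None:
        j=np.array([-np.sin(yaw),np.cos(yaw),0]); c=M.T@j
        tot=np.arctan2(c[2],c[1]); tot=(tot+np.pi/2)%np.pi-np.pi/2
    n=n or max(1,int(np.ceil(np.linalg.norm(d)*100/step)),int(np.ceil(abs(tot)/.17)))
    rows=[]
    for i in range(n):
        Mi=M@R.from_euler("x",tot*i/n).as_matrix(); rows.append([round(float(v),2) for v in Mi.T@d*100/n]+[round(tot/n,3),g])
    print("j7",round(s["joint_positions"][6],2),"tot turn",round(tot,3),"jaw yaw",np.arctan2(M[1,1],M[0,1]).round(3)-1.571,"tilt",M[:,0].round(3)); 
    for k in range(0,n,8): print(rows[k:k+8])
E
python3 - <<'E'
from h import *
t=[];Y=[]
for i in range(16):
    f=grab("top"); hsv=cv2.cvtColor(f["frame"],cv2.COLOR_BGR2HSV)
    m=cv2.inRange(hsv,(8,120,70),(25,255,255)); m[:170]=0;m[245:]=0;m[:,:262]=0; m[:,310:]=0
    ys,xs=np.nonzero(m); k=abs(ys-230)<3
    P=plane(f,(xs[k].mean(),ys[k].mean()),.243);k=abs(ys-195)<3;Q=plane(f,(xs[k].mean(),ys[k].mean()),.243);t.append(status.state()["clock"]); Y.append([P[0],P[1],Q[0],Q[1]])
Y=np.array(Y); print(Y.round(4)); print((Y.max(0)+Y.min(0))/2)
go(.40,.45,.36,None); go(.66,.09,.36,-.05)
E
```

```text
[[0.6252 0.1014 0.7187 0.0956]
 [0.6256 0.1159 0.7187 0.1096]
 [0.6258 0.1252 0.7193 0.1183]
 [0.6262 0.1254 0.72   0.1189]
 [0.6257 0.1199 0.7192 0.1129]
 [0.6257 0.1068 0.7189 0.101 ]
 [0.6255 0.0912 0.7178 0.0857]
 [0.6246 0.0775 0.7187 0.0707]
 [0.6243 0.067  0.7178 0.0624]
 [0.6249 0.065  0.7177 0.0597]
 [0.6244 0.0696 0.7179 0.065 ]
 [0.6243 0.0827 0.7182 0.0757]
 [0.6251 0.0974 0.718  0.0912]
 [0.6255 0.1119 0.7194 0.1056]
 [0.6258 0.1225 0.7193 0.1156]
 [0.6262 0.1254 0.7189 0.12  ]]
[0.62525557 0.0951686  0.71888426 0.08983968]
j7 -0.04 tot turn 0.0 jaw yaw -0.46199999999999997 tilt [-0. -0. -1.]
[[-2.23, -1.38, 3.15, 0.0, 8.54], [-2.23, -1.38, 3.15, 0.0, 8.54], [-2.23, -1.38, 3.15, 0.0, 8.54], [-2.23, -1.38, 3.15, 0.0, 8.54], [-2.23, -1.38, 3.15, 0.0, 8.54]]
j7 -0.04 tot turn -0.412 jaw yaw -0.46199999999999997 tilt [-0. -0. -1.]
[[-0.8, -1.97, 3.93, np.float64(-0.029), 8.54], [-0.8, -2.08, 3.87, np.float64(-0.029), 8.54], [-0.8, -2.19, 3.81, np.float64(-0.029), 8.54], [-0.8, -2.31, 3.75, np.float64(-0.029), 8.54], [-0.8, -2.41, 3.68, np.float64(-0.029), 8.54], [-0.8, -2.52, 3.6, np.float64(-0.029), 8.54], [-0.8, -2.63, 3.53, np.float64(-0.029), 8.54], [-0.8, -2.73, 3.45, np.float64(-0.029), 8.54]]
[[-0.8, -2.83, 3.37, np.float64(-0.029), 8.54], [-0.8, -2.93, 3.28, np.float64(-0.029), 8.54], [-0.8, -3.02, 3.19, np.float64(-0.029), 8.54], [-0.8, -3.12, 3.1, np.float64(-0.029), 8.54], [-0.8, -3.21, 3.01, np.float64(-0.029), 8.54], [-0.8, -3.29, 2.92, np.float64(-0.029), 8.54]]
```

Call:
carry_out(rows=[[-2.8,-1.97,3.93,-0.029,8.54],[-2.8,-2.08,3.87,-0.029,8.54],[-2.8,-2.19,3.81,-0.029,8.54],[-2.8,-2.3,3.75,-0.029,8.54],[0,-2.41,3.68,-0.029,8.54],[0,-2.52,3.6,-0.029,8.54],[0,-2.63,3.53,-0.029,8.54],[0,-2.73,3.45,-0.029,8.54]])

```text
clock: 2.4
eef_pos: [0.5016, 0.2994, 0.3605]
ee_rot: [0.925, 1.57, 0.696]
wrist_force: [1.6, 0.2, 0.4]
grip_width: 0.0853
```

Call:
carry_out(rows=[[0,-2.83,3.37,-0.029,8.54],[0,-2.93,3.28,-0.029,8.54],[0,-3.02,3.19,-0.029,8.54],[0,-3.12,3.1,-0.029,8.54],[0,-3.21,3.0,-0.029,8.54],[0,-3.29,2.92,-0.029,8.54],[0,0,0,0,8.54],[0,0,0,0,8.54]])

```text
clock: 3.4
eef_pos: [0.6583, 0.0898, 0.3601]
ee_rot: [2.236, 1.569, 2.18]
wrist_force: [-1.1, 1.1, -0.4]
grip_width: 0.0853
```

```bash
python3 - <<'E'
from h import *
print(pose()[0]); grab("wrist","w1"); go(.66,.0932,.33,-.057)
E
```

```text
[0.65826562 0.08984485 0.36006931]
j7 1.34 tot turn 0.003 jaw yaw -0.05400000000000005 tilt [-0.001  0.001 -1.   ]
[[3.04, 0.25, 0.19, np.float64(0.003), 8.54]]
```

View pics/w1.png

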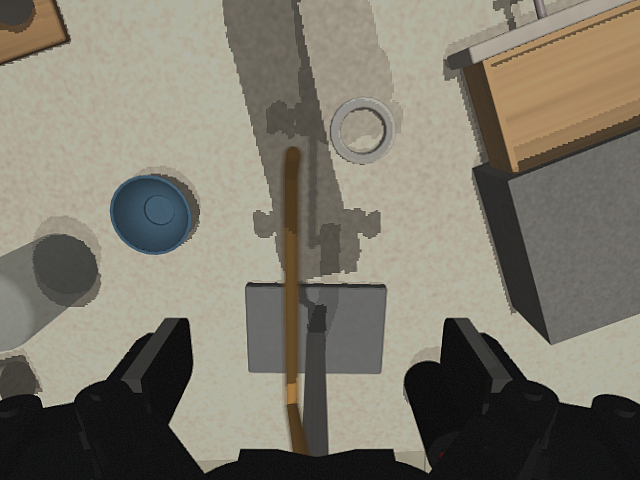

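Wrist view: the hook arm runs from (292,150) to (292,400) between the open fingers, whose midline is near x=316. Nothing is in the way, so I'll correct and descend around it, then close slowly.

Call:
carry_out(rows=[[3,0.25,0.19,0.003,8.54],[4,0,0,0,8.54],[4.5,0,0,0,8.54],[0,0,0,0,8.54]], squeeze=20)

```text
clock: 3.95
eef_pos: [0.6575, 0.0931, 0.2418]
ee_rot: [-3.028, 1.562, -3.084]
wrist_force: [-0.3, -0.2, 0.2]
grip_width: 0.0854
```

```bash
python3 - <<'E'
from h import *
print(pose()[0]); go(.66,.0932,.242,-.057)
E
```

```text
[0.65751766 0.09309428 0.24176155]
j7 1.34 tot turn 0.001 jaw yaw -0.05600000000000005 tilt [-0.009 -0.001 -1.   ]
[[-0.03, 0.02, 0.25, np.float64(0.001), 8.54]]
```

Call:
carry_out(rows=[[0,0,0,0,7.5],[0,0,0,0,6.5],[0,0,0,0,5.5],[0,0,0,0,4.5],[0,0,0,0,3.5],[0,0,0,0,2.8],[0,0,0,0,2.2],[0,0,0,0,1.8]])

```text
clock: 4.95
eef_pos: [0.6606, 0.0915, 0.2452]
ee_rot: [2.54, 1.571, 2.481]
wrist_force: [-0.1, -0.0, 0.4]
grip_width: 0.018
```

Call:
carry_out(rows=[[0,0,0,0,1.5],[0,0,0,0,1.2],[0,0,0,0,1.0],[0,0,0,0,0.9],[0,0,0,0,0.9],[0,0,0,0,0.9],[0,0,0,0,0.9],[0,0,0,0,0.9]])

```text
clock: 5.95
eef_pos: [0.6605, 0.0915, 0.2453]
ee_rot: [-2.775, 1.571, -2.834]
wrist_force: [-0.4, -0.5, -0.3]
grip_width: 0.0094
```

```bash
python3 - <<'E'
from h import *
p,M,s=pose();print(p,s["wrist_force"],s["grip_width"])
E
```

```text
[0.66054656 0.09148637 0.24530076] [-0.44845971 -0.46766775 -0.26206328] 0.009397033212103535
```

Call:
carry_out(rows=[[0,0.08,0,0,0.9],[0,0.08,0,0,0.9],[0,0,0,0,0.9],[0,0,0,0,0.9],[0,0,0,0,1.1],[0,0,0,0,1.6],[0,0,0,0,2.6],[0,0,0,0,3.6]])

```text
clock: 6.95
eef_pos: [0.6607, 0.0932, 0.2453]
ee_rot: [3.044, 1.571, 2.985]
wrist_force: [-0.5, 0.5, -1.2]
grip_width: 0.036
```

```bash
cat >> h.py <<'E'
def hook_track(n=14,xs=(.625,.66),cam="top"):
    out=[]
    for i in range(n):
        f=grab(cam); hsv=cv2.cvtColor(f["frame"],cv2.COLOR_BGR2HSV)
        m=cv2.inRange(hsv,(8,110,50),(25,255,255)).astype(float)
        r=[]
        for x in xs:
            u,v=proj(f,[x,.093,.243])[0]; v=int(round(v)); u=int(u)
            w=m[v-3:v+4,max(0,u-60):u+60]; 
            c=(w*np.arange(w.shape[1])).sum()/max(w.sum(),1)+max(0,u-60)
            r.append(plane(f,(c,v),.243)[1] if w.sum() else np.nan)
        out.append([f.get("t",status.state()["clock"])]+r)
    return np.array(out)
E
python3 - <<'E'
from h import *
print(pose()[0],pose()[2]["grip_width"])
f=grab("wrist","w2")
a=hook_track(14,(.62,.63),"wrist"); print(a[:,1:].round(4).T); b=hook_track(4,(.62,.63),"top"); print(b[:,1:].round(4).T)
E
```

```text
[0.66065866 0.09315768 0.24527111] 0.03602198919646938
[[0.0923 0.0934 0.0944 0.095  0.0953 0.095  0.0943 0.0932 0.0923 0.0915
  0.0912 0.0914 0.0922 0.0932]
 [0.0917 0.0927 0.0937 0.0944 0.0946 0.0943 0.0937 0.0927 0.0915 0.0908
  0.0905 0.0908 0.0915 0.0924]]
[[0.2057 0.2151 0.1844 0.2129]
 [0.1734 0.1456 0.1524 0.1578]]
```

View pics/w2.png

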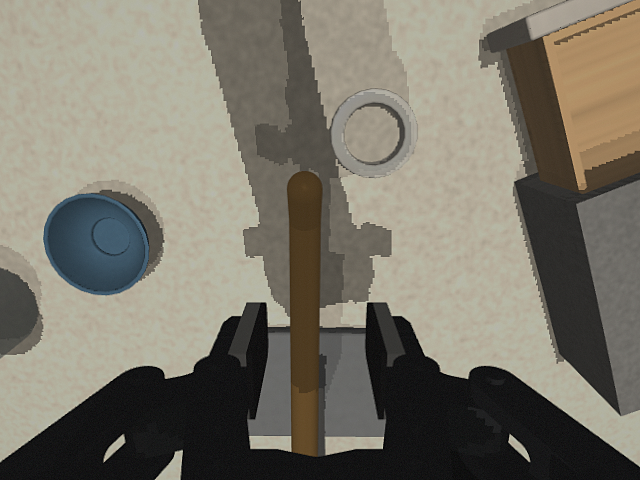

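The wrist view shows the arm between the half-open fingers (x≈305 at row 250). It still swings ±2 mm about y≈0.091 at the grip. I'll catch it again 2 mm over.

Call:
carry_out(rows=[[0,-0.1,0,0,2.6],[0,-0.11,0,0,1.8],[0,0,0,0,1.3],[0,0,0,0,1.0],[0,0,0,0,0.9],[0,0,0,0,0.9],[0,0,0,0,0.9],[0,0,0,0,0.9]])

```text
clock: 8.9
eef_pos: [0.6606, 0.091, 0.2454]
ee_rot: [0.282, 1.571, 0.223]
wrist_force: [0.4, 0.2, 0.4]
grip_width: 0.0092
```

Call:
carry_out(rows=[[0,0,0,0,0.9],[0,0,0,0,0.9],[0,0,0,0,1.0],[0,0,0,0,1.2],[0,0,0,0,1.6],[0,0,0,0,2.4],[0,0,0,0,3.5],[0,0,0,0,4.5]])

```text
clock: 9.9
eef_pos: [0.6605, 0.091, 0.2453]
ee_rot: [-2.193, 1.571, -2.252]
wrist_force: [-0.2, -0.2, -0.3]
grip_width: 0.0453
```

```bash
python3 - <<'E'
from h import *
print(pose()[0],pose()[2]["grip_width"])
a=hook_track(13,(.61,.63),"wrist"); print(a[:,1:].round(4).T)
E
```

```text
[0.66054492 0.09098249 0.2452764 ] 0.04531989575642241
[[0.094  0.094  0.0939 0.0939 0.0939 0.0938 0.0938 0.0938 0.0939 0.094
  0.094  0.094  0.094 ]
 [0.0926 0.0926 0.0926 0.0925 0.0925 0.0925 0.0923 0.0925 0.0925 0.0925
  0.0925 0.0926 0.0927]]
```

Call:
carry_out(rows=[[0,0,0,0,8.54],[-2,0,0,0,8.54],[-5,0,0,0,8.54],[-5,0,0,0,8.54],[0,0,0,0,8.54]])

```text
clock: 11.18
eef_pos: [0.6625, 0.0913, 0.3711]
ee_rot: [0.218, 1.559, 0.159]
wrist_force: [-0.3, -0.4, -1.4]
grip_width: 0.0852
```

```bash
python3 - <<'E'
from h import *
print(hook_track(4,(.61,.63),"wrist")[:,1].round(4))
go(.52,-.2,.34,.2)
f=grab("wrist"); print(f["T"].round(3).tolist(), np.linalg.inv(f["T"])[:3,3]-pose()[0])
E
```

```text
[0.0942 0.0938 0.0941 0.0939]
j7 1.34 tot turn -0.259 jaw yaw -0.05899999999999994 tilt [-0.003 -0.001 -1.   ]
[[0.3, -3.73, -1.53, np.float64(-0.032), 8.54], [0.3, -3.68, -1.65, np.float64(-0.032), 8.54], [0.3, -3.63, -1.77, np.float64(-0.032), 8.54], [0.3, -3.57, -1.89, np.float64(-0.032), 8.54], [0.3, -3.5, -2.0, np.float64(-0.032), 8.54], [0.3, -3.44, -2.11, np.float64(-0.032), 8.54], [0.3, -3.37, -2.22, np.float64(-0.032), 8.54], [0.3, -3.29, -2.33, np.float64(-0.032), 8.54]]
[[0.058, 0.998, -0.0, -0.128], [0.955, -0.055, 0.291, -0.696], [0.291, -0.017, -0.957, 0.299], [0.0, 0.0, 0.0, 1.0]] [-0.07439753  0.00403604  0.12548491]
```

Call:
carry_out(rows=[[0.3,-3.73,-1.53,-0.032,8.54],[0.3,-3.68,-1.65,-0.032,8.54],[0.3,-3.63,-1.77,-0.032,8.54],[0.3,-3.57,-1.89,-0.032,8.54],[0.3,-3.5,-2.0,-0.032,8.54],[0.3,-3.44,-2.11,-0.032,8.54],[0.3,-3.37,-2.22,-0.032,8.54],[0.3,-3.29,-2.33,-0.032,8.54]])

```text
clock: 12.42
eef_pos: [0.5192, -0.2007, 0.34]
ee_rot: [2.641, 1.568, 2.839]
wrist_force: [0.2, -1.1, 0.2]
grip_width: 0.0856
```

Call:
carry_out(rows=[[0,0,0,0,8.54],[0,0,0,0,8.54]])

```text
clock: 12.68
eef_pos: [0.5204, -0.1989, 0.3406]
ee_rot: [2.012, 1.569, 2.209]
wrist_force: [0.4, 0.3, 0.4]
grip_width: 0.0856
```

```bash
python3 - <<'E'
from h import *
print(pose()[0]); f=grab("wrist","w3"); grab("scene","scene2"); grab("top","top2")
print(proj(f,[[.4565,-.207,.139],[.495,-.3935,.139],[.4565,-.207,.162]]))
E
```

```text
[ 0.52044793 -0.19885602  0.34057608]
[[322.44487837 125.8851689 ]
 [ 67.34194039 129.0650559 ]
 [322.98281411 127.00973866]]
```

View pics/w3.png

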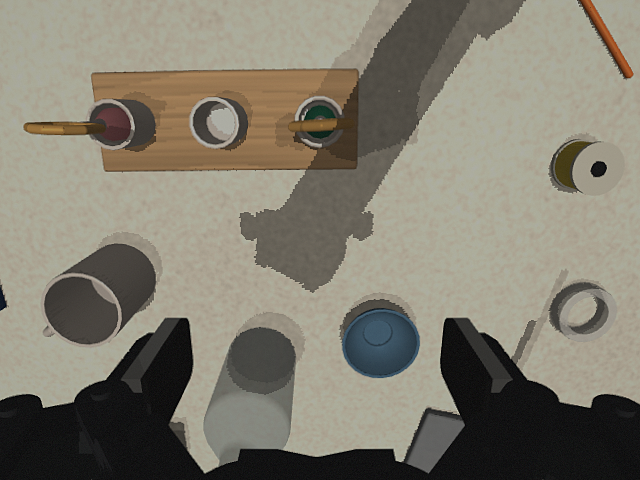

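The wrist view shows the green loop from (291,127) to (337,123) over its cup and the red loop from (26,127) to (103,128). The yellow spool is at (597,168).

```bash
cat >> h.py <<'E'
def loop(f,a,b):
    A,B=plane(f,a,.139),plane(f,b,.139); d=A-B; d*=np.sign(d[1])
    print("centre",((A+B)/2).round(4),"len",np.linalg.norm(d).round(4),"yaw",np.arctan2(-d[0],d[1]).round(3))
E
python3 - <<'E'
from h import *
f=grab("wrist"); hsv=cv2.cvtColor(f["frame"],cv2.COLOR_BGR2HSV)
m=cv2.inRange(hsv,(12,140,70),(24,255,255))
for x0,x1,n in((282,345,"g"),(15,112,"r")):
    k=np.zeros_like(m); k[112:142,x0:x1]=m[112:142,x0:x1]
    n_,lab,st,c=cv2.connectedComponentsWithStats(k); i=1+st[1:,4].argmax(); ys,xs=np.nonzero(lab==i)
    l=np.polyfit(xs,ys,1); a,b=xs.min(),xs.max(); print(n,st[i])
    loop(f,(a,np.polyval(l,a)),(b,np.polyval(l,b)))
go(.4565,-.207,.30,.22)
E
```

```text
g [288 117  52  13 510]
centre [ 0.457  -0.2133  0.139 ] len 0.0376 yaw 0.266
r [ 24 120  80  13 707]
centre [ 0.4947 -0.3965  0.139 ] len 0.0609 yaw 0.191
j7 2.09 tot turn -0.02 jaw yaw 0.19999999999999996 tilt [-0.     0.001 -1.   ]
[[2.05, 0.21, -3.25, np.float64(-0.01), 8.54], [2.05, 0.24, -3.25, np.float64(-0.01), 8.54]]
```

Call:
carry_out(rows=[[2,0.2,-0.7,-0.01,8.54],[3,0.2,-0.7,0,8.54],[3,0,0,0,8.54],[0,0,0,0,8.54]])

```text
clock: 13.38
eef_pos: [0.5048, -0.1973, 0.2594]
ee_rot: [2.552, 1.565, 2.76]
wrist_force: [0.7, -0.0, 0.5]
grip_width: 0.0851
```

```bash
python3 - <<'E'
from h import *
print(pose()[0]); f=grab("wrist","w4"); s=grab("scene")
a=crop(f["frame"],220,20,200,180,3); b=crop(s["frame"],160,265,80,75,5); b=b[:,:]
o=np.zeros((600,800,3),np.uint8); o[:540,:600]=a; b=cv2.resize(b,(200,188)); o[:188,600:]=b
cv2.imwrite("pics/c2.png",o); np.savez("w4.npz",K=f["K"],d=f["d"],T=f["T"])
E
```

```text
[ 0.50481405 -0.1973149   0.25937655]
```

View pics/c2.png

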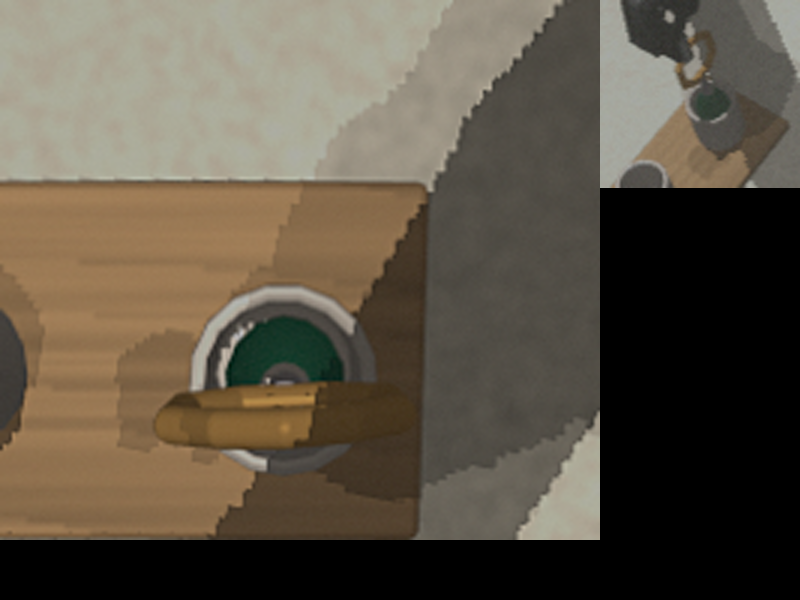

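The crop shows the green loop from (155,425) to (420,405). In the full picture that is (271.7,161.7) to (360,155).

```bash
python3 - <<'E'
from h import *
q=np.load("w4.npz")
for z in(.139,.150):
    A,B=plane(q,(271.7,161.7),z),plane(q,(360,155.),z); d=A-B; d*=np.sign(d[1]); print(((A+B)/2).round(4),np.linalg.norm(d),np.arctan2(-d[0],d[1]))
print("cup rim",plane(q,(220+283/3,20+378/3),.067), "stem", plane(q,(220+285/3,20+372/3),.12))
go(.4565,-.2075,.20,.27)
E
```

```text
[ 0.4563 -0.2079  0.139 ] 0.04999850396207572 0.28407827885044945
[ 0.4552 -0.2082  0.15  ] 0.04776079282676968 0.2840782788504507
cup rim [ 0.45499335 -0.20907383  0.067     ] stem [ 0.44994079 -0.20968855  0.12      ]
j7 2.1 tot turn -0.062 jaw yaw 0.20799999999999996 tilt [ 0.001 -0.    -1.   ]
[[3.1, 0.07, -2.56, np.float64(-0.031), 8.54], [3.1, 0.15, -2.55, np.float64(-0.031), 8.54]]
```

Call:
carry_out(rows=[[2,0.1,-2.55,-0.036,8.54],[2,0.2,-2.55,-0.036,8.54],[2,0,0,0,8.54],[0,0,0,0,8.54],[0,0,0,0,8.54]])

```text
clock: 14.1
eef_pos: [0.4571, -0.2074, 0.2028]
ee_rot: [-0.638, 1.567, -0.359]
wrist_force: [-0.3, -0.1, -0.1]
grip_width: 0.0855
```

```bash
python3 - <<'E'
from h import *
print(pose()[0]); go(.4555,-.208,.138,.28)
E
```

```text
[ 0.45705628 -0.20735083  0.20284373]
j7 2.21 tot turn -0.0 jaw yaw 0.28 tilt [ 0.003 -0.001 -1.   ]
[[3.24, -0.0, -0.09, np.float64(-0.0), 8.54], [3.24, -0.0, -0.09, np.float64(-0.0), 8.54]]
```

Call:
carry_out(rows=[[3.2,0,-0.09,0,8.54],[3.2,0,-0.09,0,8.54],[0,0,0,0,7.5],[0,0,0,0,6.5],[0,0,0,0,5.8],[0,0,0,0,5.2],[0,0,0,0,4.9],[0,0,0,0,4.6]], squeeze=25)

```text
clock: 15.1
eef_pos: [0.4542, -0.2078, 0.1378]
ee_rot: [-0.758, 1.57, -0.478]
wrist_force: [-0.3, -0.6, 3.4]
grip_width: 0.0462
```

Call:
carry_out(rows=[[0,0,0,0,4.2],[0,0,0,0,4.0],[0,0,0,0,4.0],[0,0,0,0,4.0]])

```text
clock: 15.6
eef_pos: [0.4542, -0.2079, 0.1379]
ee_rot: [-0.758, 1.57, -0.478]
wrist_force: [-0.1, 0.2, 5.4]
grip_width: 0.0464
```

```bash
python3 - <<'E'
from h import *
p,M,s=pose();print(p,s["wrist_force"],s["grip_width"]); go(.4555,-.208,.37,.28)
E
```

```text
[ 0.45417632 -0.20785339  0.13785244] [-0.10589355  0.20641574  5.35812215] 0.046432478461462895
j7 2.2 tot turn -0.001 jaw yaw 0.27900000000000014 tilt [ 0.001 -0.001 -1.   ]
[[-3.87, -0.01, 0.02, np.float64(-0.0), 8.54], [-3.87, -0.01, 0.02, np.float64(-0.0), 8.54], [-3.87, -0.01, 0.02, np.float64(-0.0), 8.54], [-3.87, -0.01, 0.02, np.float64(-0.0), 8.54], [-3.87, -0.01, 0.02, np.float64(-0.0), 8.54], [-3.87, -0.01, 0.02, np.float64(-0.0), 8.54]]
```

Call:
carry_out(rows=[[-0.5,0,0,0,4.0],[-1,0,0,0,4.0],[-1.5,0,0,0,4.0],[-2,0,0,0,4.0],[-2.5,0,0,0,4.0],[-2.5,0,0,0,4.0],[-1.5,0,0,0,4.0],[0,0,0,0,4.0]], squeeze=35)

```text
clock: 16.6
eef_pos: [0.4541, -0.2077, 0.2534]
ee_rot: [-0.689, 1.568, -0.41]
wrist_force: [-0.5, -0.7, -1.8]
grip_width: 0.0458
```

```bash
python3 - <<'E'
from h import *
p,M,s=pose();print(p,s["wrist_force"],s["grip_width"]); go(.555,.0973,.25,-.06,4.0,3); f=grab("wrist","w5"); s=grab("scene","s5")
o=np.zeros((480,800,3),np.uint8); o[:,:400]=f["frame"][:,120:520]; o[:,400:]=crop(s["frame"],130,180,200,240,2);cv2.imwrite("pics/c3.png",o)
E
```

```text
[ 0.45411722 -0.20774954  0.25344834] [-0.46421602 -0.71195824 -1.789208  ] 0.04580784282279121
j7 2.21 tot turn 0.339 jaw yaw 0.27900000000000014 tilt [ 0.002 -0.001 -1.   ]
[[0.03, 2.41, 1.65, np.float64(0.031), 4.0], [0.03, 2.46, 1.57, np.float64(0.031), 4.0], [0.03, 2.51, 1.49, np.float64(0.031), 4.0], [0.03, 2.55, 1.42, np.float64(0.031), 4.0], [0.03, 2.6, 1.34, np.float64(0.031), 4.0], [0.03, 2.64, 1.26, np.float64(0.031), 4.0], [0.03, 2.67, 1.17, np.float64(0.031), 4.0], [0.03, 2.71, 1.09, np.float64(0.031), 4.0]]
[[0.03, 2.74, 1.01, np.float64(0.031), 4.0], [0.03, 2.77, 0.92, np.float64(0.031), 4.0], [0.03, 2.8, 0.84, np.float64(0.031), 4.0]]
```

View pics/c3.png

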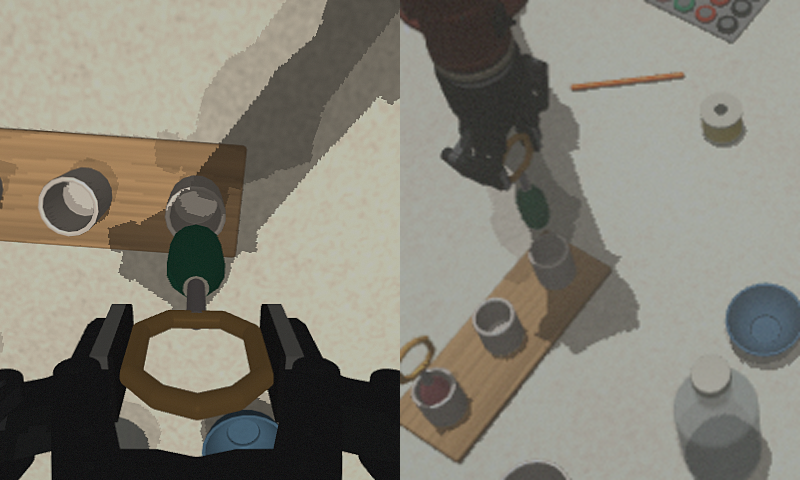

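The left half shows the green drop gripped across its loop, with the stone at (195,260). I'll check numerically that it hangs plumb.

```bash
cat >> h.py <<'E'
def plumb(f,c,lo,hi):
    m=cv2.inRange(cv2.cvtColor(f["frame"],cv2.COLOR_BGR2HSV),lo,hi); n,l,st,ct=cv2.connectedComponentsWithStats(m)
    u=proj(f,[[c[0],c[1],c[2]-.088],[c[0],c[1],c[2]-.122],[c[0],c[1],c[2]-.054]])
    d=np.linalg.norm(ct[1:]-u[0],axis=1)-0.05*st[1:,4]; i=1+d.argmin(); print("pred mid",u.round(1).tolist(),"seen",ct[i].round(1),st[i])
E
python3 - <<'E'
from h import *
p=pose()[0]+[0,0,.001]
for n in("wrist","scene","top"): plumb(grab(n),p,(60,80,15),(90,255,140))
E
```

```text
pred mid [[316.8, 260.5], [316.7, 241.5], [317.0, 285.8]] seen [315.1 257.2] [ 287  225   58   71 2874]
pred mid [[195.0, 282.0], [198.0, 290.1], [191.8, 273.5]] seen [268.7 183. ] [267 181   5   4   7]
pred mid [[399.7, 291.8], [398.0, 291.6], [401.6, 292.0]] seen [551.9 282.3] [546 276  13  13 134]
```

It hangs plumb within about 3 mm in both views. I'll carry it to a point in front of the hook tip.

Call:
carry_out(rows=[[0.03,1.5,1.0,0.02,4.0],[0.03,2.4,1.6,0.031,4.0],[0.03,2.51,1.49,0.031,4.0],[0.03,2.55,1.42,0.031,4.0],[0.03,2.6,1.34,0.031,4.0],[0.03,2.64,1.26,0.031,4.0],[0.03,2.67,1.17,0.031,4.0],[0.03,2.71,1.09,0.031,4.0]])

```text
clock: 17.85
eef_pos: [0.5218, 0.0047, 0.2492]
ee_rot: [-3.069, 1.569, -3.028]
wrist_force: [0.7, 0.1, -2.2]
grip_width: 0.0455
```

Call:
carry_out(rows=[[0.03,2.74,1.0,0.031,4.0],[0.03,2.77,0.92,0.031,4.0],[0.03,2.8,0.84,0.031,4.0],[0,1,0.6,0.011,4.0],[0,0,0,0,4.0],[0,0,0,0,4.0]])

```text
clock: 18.6
eef_pos: [0.5548, 0.0949, 0.2487]
ee_rot: [-2.052, 1.569, -2.116]
wrist_force: [-0.1, 0.1, -1.7]
grip_width: 0.0457
```

```bash
python3 - <<'E'
from h import *
p,M,s=pose();print(p,s["wrist_force"],s["grip_width"]); go(.56,.0970,.244,-.06,4.0,3); f=grab("wrist","w6"); s=grab("scene","s6")
a=hook_track(5,(.64,.66),"top");print(a[:,1:].round(4))
o=np.zeros((480,800,3),np.uint8); o[:,:400]=f["frame"][:,120:520]; o[:,400:]=crop(s["frame"],260,130,200,240,2);cv2.imwrite("pics/c4.png",o)
E
```

```text
[0.55477788 0.0948773  0.24874044] [-0.07413718  0.1116834  -1.73212575] 0.045716287166073094
j7 1.29 tot turn -0.004 jaw yaw -0.06400000000000006 tilt [-0.001 -0.002 -1.   ]
[[0.47, 0.25, 0.51, np.float64(-0.004), 4.0]]
[[0.094  0.0927]
 [0.0937 0.0927]
 [0.094  0.0927]
 [0.0942 0.0927]
 [0.0944 0.0927]]
```

View pics/c4.png

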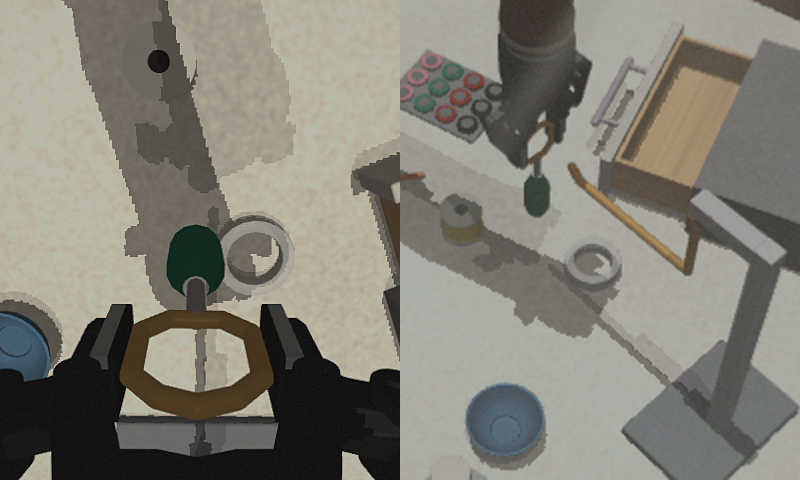

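Left: the drop is held squarely, with the stone at (195,258). Right: the loop at (540,140) is in front of the hook tip at (573,168), and the drop clears the tape. Next I line up and thread it on slowly.

Call:
carry_out(rows=[[0.47,0.23,0.3,-0.004,4.0],[0,0,0,0,4.0],[0,0,0,0,4.0]])

```text
clock: 19.32
eef_pos: [0.5582, 0.0991, 0.2441]
ee_rot: [-2.737, 1.57, -2.794]
wrist_force: [0.5, 0.7, -1.2]
grip_width: 0.0459
```

```bash
python3 - <<'E'
from h import *
print(pose()[0]);go(.695,.0889,.244,-.06,4.0,2)
E
```

```text
[0.55816798 0.09907028 0.24411506]
j7 1.29 tot turn 0.002 jaw yaw -0.05800000000000005 tilt [-0. -0. -1.]
[[0.0, -0.03, 1.96, np.float64(0.0), 4.0], [0.0, -0.03, 1.96, np.float64(0.0), 4.0], [0.0, -0.03, 1.96, np.float64(0.0), 4.0], [0.0, -0.03, 1.96, np.float64(0.0), 4.0], [0.0, -0.03, 1.96, np.float64(0.0), 4.0], [0.0, -0.03, 1.96, np.float64(0.0), 4.0], [0.0, -0.03, 1.96, np.float64(0.0), 4.0]]
```

Call:
carry_out(rows=[[0,-0.21,0.5,0,4.0],[0,0,1.5,0,4.0],[0,0,1.5,0,4.0],[0,0,1.5,0,4.0],[0,0,1.5,0,4.0],[0,0,1.0,0,4.0],[0,0,0,0,4.0]])

```text
clock: 20.2
eef_pos: [0.6334, 0.0922, 0.244]
ee_rot: [-2.188, 1.57, -2.246]
wrist_force: [-0.8, -0.2, -2.5]
grip_width: 0.0459
```

```bash
python3 - <<'E'
from h import *
p,M,s=pose();print(p,s["wrist_force"],s["grip_width"]);go(.695,.0889,.244,-.06,4.0,2)
a=hook_track(5,(.67,.69),"top");print(a[:,1:].round(4))
E
```

```text
[0.6333835  0.09223051 0.24397175] [-0.81313285 -0.22946852 -2.49175132] 0.045903319958580144
j7 1.33 tot turn 0.002 jaw yaw -0.05899999999999994 tilt [-0. -0. -1.]
[[-0.0, 0.01, 1.54, np.float64(0.0), 4.0], [-0.0, 0.01, 1.54, np.float64(0.0), 4.0], [-0.0, 0.01, 1.54, np.float64(0.0), 4.0], [-0.0, 0.01, 1.54, np.float64(0.0), 4.0]]
[[0.1643 0.0975]
 [0.1148 0.1481]
 [0.135     nan]
 [0.1271 0.18  ]
 [   nan    nan]]
```

Call:
carry_out(rows=[[0,0,1.5,0,4.0],[0,0,1.5,0,4.0],[0,0,1.5,0,4.0],[0,0,1.5,0,4.0],[0,0,0.15,0,4.0],[0,0,0,0,4.0],[0.8,0,0,0,4.0],[0.7,0,0,0,4.0]])

```text
clock: 21.45
eef_pos: [0.6937, 0.0891, 0.2287]
ee_rot: [-3.001, 1.57, -3.059]
wrist_force: [0.2, -0.2, -0.8]
grip_width: 0.0457
```

Call:
carry_out(rows=[[0.2,0,0,0,4.0],[0.2,0,0,0,4.0],[0.2,0,0,0,4.0],[0.2,0,0,0,4.0],[0,0,0,0,4.0],[0,0,0,0,4.0]])

```text
clock: 22.2
eef_pos: [0.6944, 0.089, 0.2214]
ee_rot: [-0.103, 1.571, -0.16]
wrist_force: [-0.8, 0.8, -2.0]
grip_width: 0.0458
```

```bash
python3 - <<'E'
from h import *
p,M,s=pose();print(p,s["wrist_force"],s["torque"],s["grip_width"]);go(.695,.0889,.222,-.06,4.0,2)
f=grab("wrist"); s=grab("scene")
o=np.zeros((480,800,3),np.uint8); o[:,:400]=f["frame"][:,120:520]; o[:,400:]=crop(s["frame"],300,130,200,240,2);cv2.imwrite("pics/c5.png",o)
E
```

```text
[0.69438296 0.0890148  0.22136705] [-0.84340338  0.77220768 -1.97337889] [0.07082767 0.0160013  0.01634218] 0.045831748909969945
j7 1.35 tot turn 0.002 jaw yaw -0.05800000000000005 tilt [ 0. -0. -1.]
[[-0.06, -0.01, 0.06, np.float64(0.002), 4.0]]
```

View pics/c5.png

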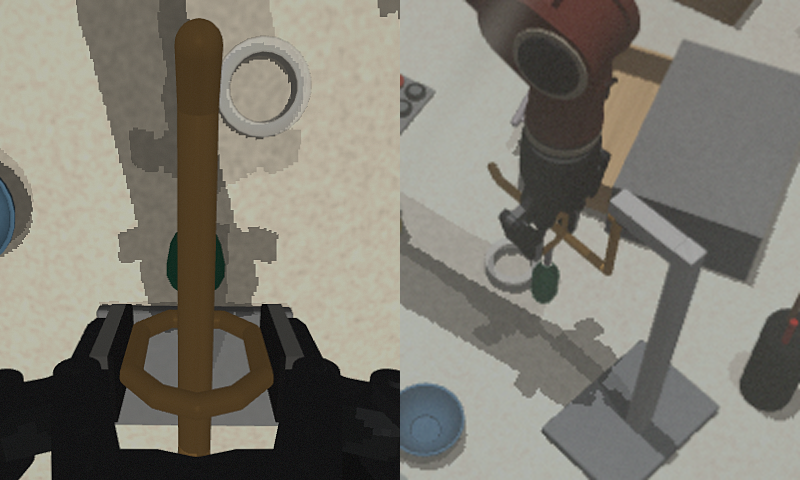

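The arm passes through the green loop (loop at (197,360)), and it is nearly seated. I'll lower in small steps until the load comes off.

Call:
carry_out(rows=[[0.1,0,0,0,4.0],[0.1,0,0,0,4.0],[0,0,0,0,4.0],[0,0,0,0,4.0]])

```text
clock: 22.8
eef_pos: [0.6946, 0.0894, 0.2207]
ee_rot: [0.39, 1.569, 0.332]
wrist_force: [-2.6, 0.4, 5.5]
grip_width: 0.0454
```

Call:
carry_out(rows=[[0.1,0,0,0,4.0],[0,0,0,0,4.0],[0,0,0,0,4.0],[0,0,0,0,4.0]])

```text
clock: 23.3
eef_pos: [0.6947, 0.0895, 0.2206]
ee_rot: [0.428, 1.568, 0.371]
wrist_force: [-3.5, -0.1, 8.7]
grip_width: 0.0457
```

Call:
carry_out(rows=[[-0.2,0,0,0,4.0],[0,0,0,0,4.0],[0,0,0,0,4.5],[0,0,0,0,4.6],[0,0,0,0,4.7],[0,0,0,0,4.8],[0,0,0,0,5.0],[0,0,0,0,5.3]])

```text
clock: 24.3
eef_pos: [0.6942, 0.0889, 0.2198]
ee_rot: [-2.763, 1.57, -2.821]
wrist_force: [0.1, 0.2, 0.2]
grip_width: 0.0527
```

Call:
carry_out(rows=[[0,0,0,0,5.8],[0,0,0,0,6.5],[0,0,0,0,7.5],[0,0,0,0,8.54],[0,0,0,0,8.54]])

```text
clock: 24.92
eef_pos: [0.6943, 0.089, 0.2203]
ee_rot: [-2.055, 1.571, -2.112]
wrist_force: [-0.6, 1.5, 0.4]
grip_width: 0.0851
```

```bash
python3 - <<'E'
from h import *
p,M,s=pose();print(p,s["wrist_force"],s["grip_width"])
a=hook_track(12,(.61,.64),"wrist");print(a[:,1:].round(4).T); grab("wrist","w7")
E
```

```text
[0.69434852 0.08904105 0.22031063] [-0.61814997  1.53512505  0.39465914] 0.08508540469546748
[[0.0935 0.0934 0.0935 0.0938 0.094  0.0944 0.0947 0.0951 0.0953 0.0954
  0.0953 0.0951]
 [0.0915 0.0915 0.0915 0.0917 0.092  0.0923 0.0927 0.0929 0.0932 0.0934
  0.0934 0.0932]]
```

View pics/w7.png

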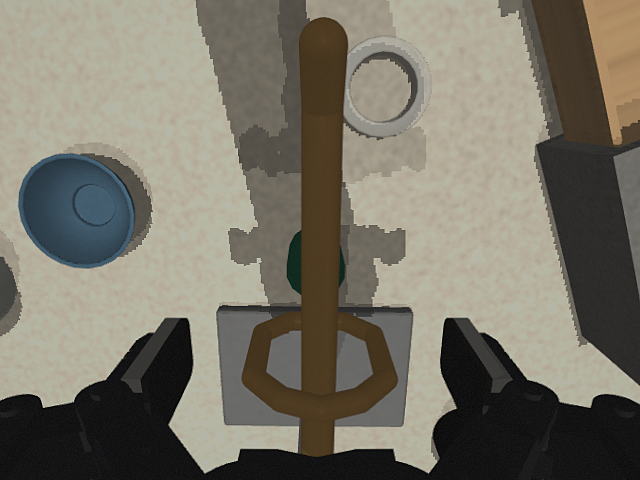

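The green drop hangs freely (loop at (320,365)) and swings only ±1 mm. I go up and over to the red drop.

Call:
carry_out(rows=[[-2,0,0,0,8.54],[-5,0,0,0,8.54],[-5,0,0,0,8.54],[-2,0,0,0,8.54],[0,0,0,0,8.54]])

```text
clock: 26.2
eef_pos: [0.695, 0.0891, 0.3625]
ee_rot: [0.2, 1.566, 0.142]
wrist_force: [-0.6, 0.7, -0.7]
grip_width: 0.0854
```

```bash
python3 - <<'E'
from h import *
print(pose()[0],hook_track(3,(.61,.64),"wrist")[:,1].round(4)); go(.545,-.385,.34,.18,8.54,5)
E
```

```text
[0.69503403 0.08912043 0.36251431] [0.0954 0.0953 0.0951]
j7 1.35 tot turn -0.238 jaw yaw -0.05800000000000005 tilt [-0.004 -0.001 -1.   ]
[[0.19, -4.82, -1.21, np.float64(-0.024), 8.54], [0.19, -4.79, -1.32, np.float64(-0.024), 8.54], [0.19, -4.75, -1.44, np.float64(-0.024), 8.54], [0.19, -4.72, -1.55, np.float64(-0.024), 8.54], [0.19, -4.68, -1.66, np.float64(-0.024), 8.54], [0.19, -4.64, -1.77, np.float64(-0.024), 8.54], [0.19, -4.6, -1.88, np.float64(-0.024), 8.54], [0.19, -4.55, -1.99, np.float64(-0.024), 8.54]]
[[0.19, -4.5, -2.1, np.float64(-0.024), 8.54], [0.19, -4.45, -2.21, np.float64(-0.024), 8.54]]
```

Call:
carry_out(rows=[[0.1,-4.82,-1.21,-0.024,8.54],[0.1,-4.79,-1.32,-0.024,8.54],[0.1,-4.75,-1.44,-0.024,8.54],[0.1,-4.72,-1.55,-0.024,8.54],[0.1,-4.68,-1.66,-0.024,8.54],[0.1,-4.64,-1.77,-0.024,8.54],[0.1,-4.6,-1.88,-0.024,8.54],[0.1,-4.55,-1.99,-0.024,8.54]])

```text
clock: 27.35
eef_pos: [0.5746, -0.2914, 0.3503]
ee_rot: [2.565, 1.567, 2.7]
wrist_force: [-0.2, 0.5, 1.1]
grip_width: 0.0852
```

Call:
carry_out(rows=[[0.5,-4.5,-2.1,-0.024,8.54],[1.5,-4.45,-2.21,-0.024,8.54],[4,0,0,0,8.54],[4,0,0,0,8.54],[0,0,0,0,8.54],[0,0,0,0,8.54]])

```text
clock: 28.1
eef_pos: [0.5469, -0.3853, 0.2532]
ee_rot: [-0.83, 1.57, -0.647]
wrist_force: [0.6, -0.1, 1.1]
grip_width: 0.0855
```

```bash
python3 - <<'E'
from h import *
print(pose()[0]); f=grab("wrist"); np.savez("w8.npz",K=f["K"],d=f["d"],T=f["T"])
print(proj(f,[.494,-.3945,.139])); cv2.imwrite("pics/w8.png",crop(f["frame"],200,40,260,200,3))
g=grab("top"); cv2.imwrite("pics/top8.png",g["frame"])
E
```

```text
[ 0.54685512 -0.38527387  0.25317072]
[[318.1270529  150.93699779]]
```

View pics/w8.png

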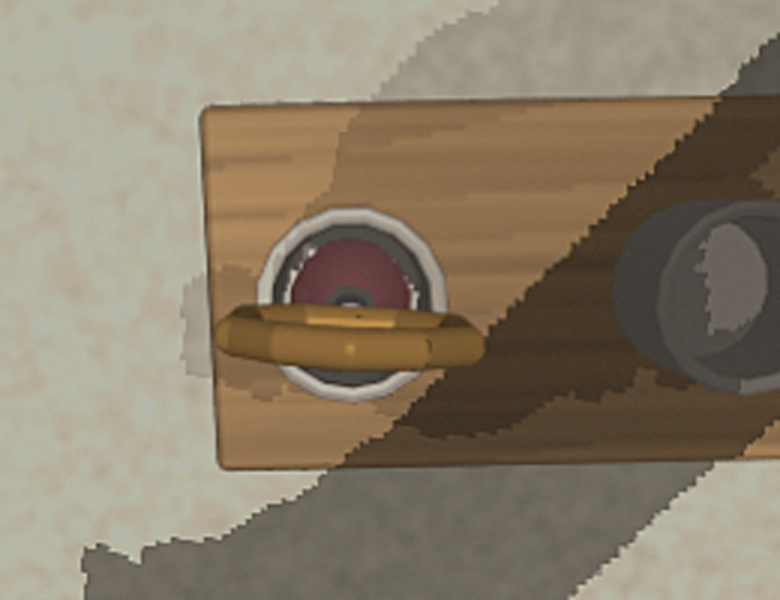

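The red loop runs from (217,331) to (485,342) in the crop, centred on its cup at (352,304). In the full picture that is (272.3,150.3) to (361.7,154).

```bash
python3 - <<'E'
from h import *
q=np.load("w8.npz")
for z in(.139,.150):
    A,B=plane(q,(272.3,150.3),z),plane(q,(361.7,154),z); d=A-B; d*=np.sign(d[1]); print(((A+B)/2).round(4),np.linalg.norm(d),np.arctan2(-d[0],d[1]))
c=(plane(q,(272.3,150.3),.146)+plane(q,(361.7,154),.146))/2;print(c)
go(c[0],c[1],.20,.145)
E
```

```text
[ 0.4947 -0.395   0.139 ] 0.04899290927146734 0.14256515679701984
[ 0.4937 -0.3952  0.15  ] 0.04673939410386428 0.14256515679702
[ 0.49409379 -0.39509026  0.146     ]
j7 2.32 tot turn 0.037 jaw yaw 0.18199999999999994 tilt [ 0.003 -0.002 -1.   ]
[[2.71, 0.02, -2.71, np.float64(0.019), 8.54], [2.71, -0.03, -2.71, np.float64(0.019), 8.54]]
```

Call:
carry_out(rows=[[1.8,0.02,-2.71,0.019,8.54],[1.8,-0.03,-2.71,0.019,8.54],[1.8,0,0,0,8.54],[0,0,0,0,8.54],[0,0,0,0,8.54]])

```text
clock: 28.82
eef_pos: [0.4943, -0.3947, 0.2]
ee_rot: [-0.701, 1.567, -0.556]
wrist_force: [-0.2, 0.7, -0.0]
grip_width: 0.0855
```

```bash
python3 - <<'E'
from h import *
print(pose()[0]); go(.4941,-.3951,.138,.145)
E
```

```text
[ 0.49425369 -0.39473396  0.20001804]
j7 2.35 tot turn 0.0 jaw yaw 0.14500000000000002 tilt [ 0.003 -0.002 -1.   ]
[[3.1, -0.01, -0.02, np.float64(0.0), 8.54], [3.1, -0.01, -0.02, np.float64(0.0), 8.54]]
```

Call:
carry_out(rows=[[3.1,0,-0.02,0,8.54],[3.1,0,-0.02,0,8.54],[0,0,0,0,7.5],[0,0,0,0,6.5],[0,0,0,0,5.8],[0,0,0,0,5.2],[0,0,0,0,4.9],[0,0,0,0,4.6]], squeeze=25)

```text
clock: 29.82
eef_pos: [0.4927, -0.3948, 0.1369]
ee_rot: [-0.894, 1.57, -0.75]
wrist_force: [0.9, 0.5, 2.7]
grip_width: 0.0465
```

Call:
carry_out(rows=[[0,0,0,0,4.2],[0,0,0,0,4.0],[0,0,0,0,4.0],[0,0,0,0,4.0]])

```text
clock: 30.32
eef_pos: [0.4928, -0.3948, 0.1369]
ee_rot: [-0.832, 1.57, -0.688]
wrist_force: [0.3, 0.1, 5.8]
grip_width: 0.0465
```

Call:
carry_out(rows=[[-0.5,0,0,0,4.0],[-1,0,0,0,4.0],[-1.5,0,0,0,4.0],[-2,0,0,0,4.0],[-2.5,0,0,0,4.0],[-2.5,0,0,0,4.0],[-1.5,0,0,0,4.0],[0,0,0,0,4.0]], squeeze=35)

```text
clock: 31.32
eef_pos: [0.493, -0.3949, 0.2528]
ee_rot: [-0.807, 1.568, -0.662]
wrist_force: [0.2, -0.1, -2.2]
grip_width: 0.0453
```

```bash
python3 - <<'E'
from h import *
p,M,s=pose();print(p,s["wrist_force"],s["grip_width"]); go(.54,.0982,.25,-.06,4.0,3.2); f=grab("wrist","w9")
plumb(f,p+[0,0,.001],(0,60,20),(6,255,160));plumb(f,p+[0,0,.001],(165,40,20),(180,255,160))
E
```

```text
[ 0.4929734  -0.39492945  0.25282339] [ 0.24880566 -0.07788393 -2.15056451] 0.045276040292607046
j7 2.35 tot turn 0.204 jaw yaw 0.14400000000000013 tilt [ 0.002 -0.002 -1.   ]
[[0.01, 3.01, 0.73, np.float64(0.013), 4.0], [0.01, 3.02, 0.7, np.float64(0.013), 4.0], [0.01, 3.03, 0.66, np.float64(0.013), 4.0], [0.01, 3.03, 0.62, np.float64(0.013), 4.0], [0.01, 3.04, 0.58, np.float64(0.013), 4.0], [0.01, 3.05, 0.54, np.float64(0.013), 4.0], [0.01, 3.06, 0.5, np.float64(0.013), 4.0], [0.01, 3.06, 0.46, np.float64(0.013), 4.0]]
[[0.01, 3.07, 0.42, np.float64(0.013), 4.0], [0.01, 3.07, 0.38, np.float64(0.013), 4.0], [0.01, 3.08, 0.34, np.float64(0.013), 4.0], [0.01, 3.08, 0.31, np.float64(0.013), 4.0], [0.01, 3.08, 0.27, np.float64(0.013), 4.0], [0.01, 3.09, 0.23, np.float64(0.013), 4.0], [0.01, 3.09, 0.19, np.float64(0.013), 4.0], [0.01, 3.09, 0.15, np.float64(0.013), 4.0]]
pred mid [[317.3, 259.9], [317.3, 240.8], [317.4, 285.4]] seen [315.8 257. ] [ 287  225   59   67 1628]
pred mid [[317.3, 259.9], [317.3, 240.8], [317.4, 285.4]] seen [313.  256.5] [ 287  225   57   70 1095]
```

Call:
carry_out(rows=[[0.01,1.5,0.4,0.006,4.0],[0.01,3.02,0.7,0.013,4.0],[0.01,3.03,0.66,0.013,4.0],[0.01,3.03,0.62,0.013,4.0],[0.01,3.04,0.58,0.013,4.0],[0.01,3.05,0.54,0.013,4.0],[0.01,3.06,0.5,0.013,4.0],[0.01,3.06,0.46,0.013,4.0]])

```text
clock: 32.38
eef_pos: [0.5129, -0.1605, 0.2495]
ee_rot: [2.522, 1.568, 2.57]
wrist_force: [-0.2, -0.3, -2.1]
grip_width: 0.0459
```

Call:
carry_out(rows=[[0.01,3.07,0.42,0.013,4.0],[0.01,3.07,0.38,0.013,4.0],[0.01,3.08,0.34,0.013,4.0],[0.01,3.08,0.31,0.013,4.0],[0.01,3.08,0.27,0.013,4.0],[0.01,3.09,0.23,0.013,4.0],[0.01,3.09,0.19,0.013,4.0],[0.01,3.0,0.15,0.013,4.0]])

```text
clock: 33.38
eef_pos: [0.5347, 0.0848, 0.2487]
ee_rot: [3.071, 1.568, 3.016]
wrist_force: [0.1, 0.4, -2.2]
grip_width: 0.0457
```

Call:
carry_out(rows=[[0.3,1.3,0.3,0.006,4.0],[0,0,0,0,4.0],[0,0,0,0,4.0]])

```text
clock: 33.75
eef_pos: [0.5396, 0.0935, 0.2464]
ee_rot: [-2.051, 1.569, -2.116]
wrist_force: [-0.1, -0.3, -0.6]
grip_width: 0.046
```

```bash
python3 - <<'E'
from h import *
p,M,s=pose();print(p,s["wrist_force"],s["grip_width"]); go(.56,.0970,.243,-.06,4.0,3)
a=hook_track(13,(.64,.66),"top");print(a[:,1:].round(4).T)
E
```

```text
[0.53955345 0.09350979 0.24635377] [-0.09599328 -0.32380019 -0.5814596 ] 0.046008049960927326
j7 1.28 tot turn -0.005 jaw yaw -0.06499999999999995 tilt [-0.001 -0.002 -1.   ]
[[0.33, 0.48, 2.02, np.float64(-0.005), 4.0]]
[[0.0936 0.094  0.0946 0.0955 0.0958 0.0958 0.0958 0.0958 0.0958 0.0958
  0.0958 0.0958 0.0947]
 [0.0927 0.0927 0.0927 0.093  0.0939 0.0947 0.0947 0.0949 0.0947 0.0947
  0.0942 0.0932 0.0927]]
```

Call:
carry_out(rows=[[0.33,0.28,1.5,-0.005,4.0],[0,0,0,0,4.0],[0,0,0,0,4.0]])

```text
clock: 34.78
eef_pos: [0.5549, 0.0972, 0.2431]
ee_rot: [-2.836, 1.57, -2.894]
wrist_force: [-0.7, 0.6, -1.5]
grip_width: 0.046
```

```bash
python3 - <<'E'
from h import *
print(pose()[0]);go(.56,.0970,.243,-.06,4.0,2)
E
```

```text
[0.55494508 0.09718751 0.24307405]
j7 1.29 tot turn 0.002 jaw yaw -0.05800000000000005 tilt [-0.001 -0.    -1.   ]
[[0.01, 0.01, 0.51, np.float64(0.002), 4.0]]
```

Call:
carry_out(rows=[[0,0.01,1.0,0.002,4.0],[0,0,1.5,0,4.0],[0,0,1.5,0,4.0],[0,0,1.5,0,4.0],[0,0,1.5,0,4.0],[0,0,1.5,0,4.0],[0,0,0.8,0,4.0],[0,0,0,0,4.0]])

```text
clock: 35.78
eef_pos: [0.6481, 0.0916, 0.2431]
ee_rot: [-2.587, 1.57, -2.647]
wrist_force: [-0.5, 0.2, -2.0]
grip_width: 0.0459
```

Call:
carry_out(rows=[[0.7,0,0,0,4.0],[0.7,0,0,0,4.0],[0.3,0,0,0,4.0],[0.2,0,0,0,4.0],[0.2,0,0,0,4.0],[0,0,0,0,4.0],[0,0,0,0,4.0]])

```text
clock: 36.65
eef_pos: [0.6479, 0.0918, 0.2226]
ee_rot: [0.051, 1.57, -0.009]
wrist_force: [0.8, -0.2, -3.2]
grip_width: 0.0458
```

```bash
python3 - <<'E'
from h import *
print(pose()[0]);go(.648,.0917,.221,-.06,4.0,2)
f=grab("wrist"); s=grab("scene")
o=np.zeros((480,800,3),np.uint8); o[:,:400]=f["frame"][:,120:520]; o[:,400:]=crop(s["frame"],300,130,200,240,2);cv2.imwrite("pics/c6.png",o)
E
```

```text
[0.64787391 0.09176352 0.22256333]
j7 1.33 tot turn 0.0 jaw yaw -0.06000000000000005 tilt [ 0. -0. -1.]
[[0.16, -0.01, 0.01, np.float64(0.0), 4.0]]
```

View pics/c6.png

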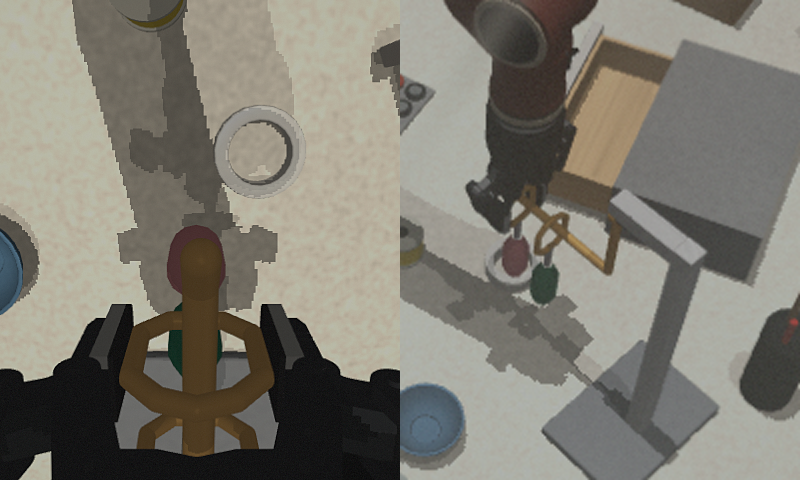

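The arm is through the red loop and the green drop hangs behind it. I lower to contact in 1 mm steps.

Call:
carry_out(rows=[[0.1,0,0,0,4.0],[0.1,0,0,0,4.0],[0,0,0,0,4.0],[0,0,0,0,4.0]])

```text
clock: 37.25
eef_pos: [0.6478, 0.0918, 0.2204]
ee_rot: [-2.996, 1.571, -3.056]
wrist_force: [-0.1, -0.3, -1.9]
grip_width: 0.0457
```

Call:
carry_out(rows=[[0.1,0,0,0,4.0],[0.05,0,0,0,4.0],[0,0,0,0,4.0],[0,0,0,0,4.0]])

```text
clock: 37.75
eef_pos: [0.648, 0.0919, 0.2197]
ee_rot: [0.306, 1.57, 0.246]
wrist_force: [-1.9, 0.0, 4.7]
grip_width: 0.0458
```

Call:
carry_out(rows=[[-0.1,0,0,0,4.0],[0,0,0,0,4.0],[0,0,0,0,4.5],[0,0,0,0,4.6],[0,0,0,0,4.7],[0,0,0,0,4.8],[0,0,0,0,5.0],[0,0,0,0,5.3]])

```text
clock: 38.75
eef_pos: [0.6477, 0.0918, 0.2197]
ee_rot: [-2.863, 1.57, -2.922]
wrist_force: [-0.0, 0.1, 1.4]
grip_width: 0.0528
```

Call:
carry_out(rows=[[0,0,0,0,5.8],[0,0,0,0,6.5],[0,0,0,0,7.5],[0,0,0,0,8.54],[0,0,0,0,8.54]])

```text
clock: 39.38
eef_pos: [0.6478, 0.0918, 0.2199]
ee_rot: [-2.077, 1.571, -2.137]
wrist_force: [0.1, 0.0, -0.4]
grip_width: 0.0854
```

```bash
python3 - <<'E'
from h import *
p,M,s=pose();print(p,s["wrist_force"],s["grip_width"])
a=hook_track(13,(.605,.61),"wrist");print(a[:,1:].round(4).T)
E
```

```text
[0.64776751 0.09176166 0.21990745] [ 0.10549904  0.04082306 -0.35786498] 0.08541624890120375
[[0.0941 0.0941 0.0942 0.0943 0.0943 0.0944 0.0944 0.0944 0.0944 0.0944
  0.0942 0.0942 0.0941]
 [0.0938 0.0938 0.0939 0.0941 0.0941 0.0941 0.0941 0.0941 0.0941 0.0941
  0.094  0.0939 0.0938]]
```

The hook tip now moves by less than 0.3 mm, so both drops hang quietly. Next is the spool.

Call:
carry_out(rows=[[-2,0,0,0,8.54],[-5,0,0,0,8.54],[-5,0,0,0,8.54],[-2,0,0,0,8.54],[0,0,0,0,8.54]])

```text
clock: 40.65
eef_pos: [0.6484, 0.0919, 0.3619]
ee_rot: [0.215, 1.566, 0.155]
wrist_force: [-0.4, -0.8, 0.0]
grip_width: 0.0854
```

```bash
python3 - <<'E'
from h import *
print(pose()[0]); go(.50,.08,.35,.32,8.54,5)
f=grab("wrist")
E
```

```text
[0.6484425  0.09187116 0.36192201]
j7 1.33 tot turn -0.38 jaw yaw -0.06000000000000005 tilt [ 0.004  0.001 -1.   ]
[[0.38, -0.69, -4.92, np.float64(-0.127), 8.54], [0.38, -0.06, -4.97, np.float64(-0.127), 8.54], [0.38, 0.56, -4.93, np.float64(-0.127), 8.54]]
```

Call:
carry_out(rows=[[0,-0.69,-4.92,-0.127,8.54],[0,-0.06,-4.97,-0.127,8.54],[0.5,0.56,-4.93,-0.127,8.54],[5,0,0,0,8.54],[4,0,0,0,8.54],[0,0,0,0,8.54],[0,0,0,0,8.54]])

```text
clock: 41.58
eef_pos: [0.4998, 0.08, 0.2654]
ee_rot: [0.06, 1.57, 0.382]
wrist_force: [-0.0, -0.4, 0.7]
grip_width: 0.085
```

```bash
python3 - <<'E'
from h import *
print(pose()[0]); f=grab("wrist"); t=grab("top"); np.savez("w10.npz",K=f["K"],d=f["d"],T=f["T"]); np.savez("t10.npz",K=t["K"],d=t["d"],T=t["T"])
o=np.zeros((480,800,3),np.uint8); o[:300,:400]=cv2.resize(f["frame"],(400,300)); o[:,400:]=crop(t["frame"],130,150,200,240,2);cv2.imwrite("pics/c7.png",o)
E
```

```text
[0.49979536 0.08004936 0.26539958]
```

View pics/c7.png

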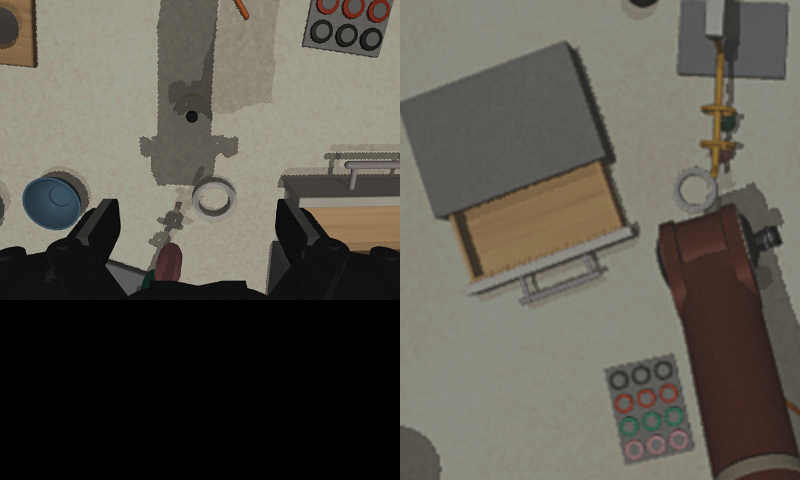

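Left: the spool's hole is at (191,117), full-picture (305.6,187), in shadow. Right: both drops hang on the arm, at (717,108) and (717,145). The drawer is unchanged and there is no second spool here.

```bash
python3 - <<'E'
from h import *
q=np.load("w10.npz"); P=plane(q,(305.6,187),.042); print(P)
go(P[0],P[1],.12,.32)
E
```

```text
[0.48845567 0.06675233 0.042     ]
j7 1.64 tot turn 0.001 jaw yaw 0.32099999999999995 tilt [ 0.003  0.001 -1.   ]
[[3.66, -0.22, -0.4, np.float64(0.0), 8.54], [3.66, -0.22, -0.4, np.float64(0.0), 8.54], [3.66, -0.22, -0.4, np.float64(0.0), 8.54], [3.66, -0.22, -0.4, np.float64(0.0), 8.54]]
```

Call:
carry_out(rows=[[3.5,-0.22,-0.4,0,8.54],[3.5,-0.22,-0.4,0,8.54],[3.5,-0.22,-0.4,0,8.54],[2,-0.22,-0.4,0,8.54],[0,0,0,0,8.54],[0,0,0,0,8.54]])

```text
clock: 42.42
eef_pos: [0.4883, 0.0669, 0.1413]
ee_rot: [-0.113, 1.567, 0.209]
wrist_force: [0.1, -0.1, -1.1]
grip_width: 0.0855
```

```bash
python3 - <<'E'
from h import *
print(pose()[0]); f=grab("wrist"); u=proj(f,[.4885,.0668,.042])[0]; print(u)
g=cv2.cvtColor(f["frame"],cv2.COLOR_BGR2GRAY); m=(g<25).astype(np.uint8); m[400:]=0
n,l,st,c=cv2.connectedComponentsWithStats(m)
for i in range(1,n):
    if st[i,4]>60 and st[i,2]<80: print(st[i],c[i].round(1),plane(f,c[i],.042).round(4))
s=grab("scene"); print(proj(s,[.4885,.0668,.042]))
cv2.imwrite("pics/w11.png",f["frame"])
E
```

```text
[0.48833688 0.06692173 0.14133562]
[316.71675822 252.47424907]
[595  24  45  54 288] [605.5  55.6] [0.3462 0.1696 0.042 ]
[305 238  28  27 595] [318.1 251. ] [0.4875 0.0673 0.042 ]
[  4 394  36   6 142] [ 23.5 397.3] [ 0.6395 -0.0789  0.042 ]
[593 394  37   6 140] [609.1 397.3] [0.5219 0.2736 0.042 ]
[[300.43031502 246.79675032]]
```

Call:
carry_out(rows=[[4,0,-0.05,0,8.54],[4,0,0,0,8.54],[3.4,0,0,0,8.54],[0,0,0,0,8.54],[0,0,0,0,7.0],[0,0,0,0,6.0],[0,0,0,0,5.0],[0,0,0,0,5.0]], squeeze=30)

```text
clock: 43.52
eef_pos: [0.4875, 0.0665, 0.0277]
ee_rot: [-0.165, 1.568, 0.156]
wrist_force: [-0.5, 0.2, 6.1]
grip_width: 0.0525
```

Call:
carry_out(rows=[[0,0,0,0,4.5],[0,0,0,0,4.5],[-1,0,0,0,4.5],[-4,0,0,0,4.5],[-5,0,0,0,4.5],[-5,0,0,0,4.5],[0,0,0,0,4.5]])

```text
clock: 44.4
eef_pos: [0.4888, 0.0667, 0.1804]
ee_rot: [-0.163, 1.561, 0.158]
wrist_force: [-0.4, -0.9, -1.4]
grip_width: 0.0524
```

```bash
python3 - <<'E'
from h import *
p,M,s=pose();print(p,s["wrist_force"],s["grip_width"])
t=grab("top"); hsv=cv2.cvtColor(t["frame"],cv2.COLOR_BGR2HSV)
go(.547,.367,.17,.32,4.5,4.5)
# drawer front edge
m=cv2.inRange(hsv,(95,120,40),(125,255,255)); n,l,st,c=cv2.connectedComponentsWithStats(m)
print([(st[i].tolist()) for i in range(1,n) if st[i,4]>30])
cv2.imwrite("pics/t12.png",t["frame"])
E
```

```text
[0.48878905 0.06669156 0.1804214 ] [-0.39191188 -0.85762402 -1.42982159] 0.052417710163054215
j7 1.63 tot turn 0.001 jaw yaw 0.32099999999999995 tilt [ 0.005  0.001 -1.   ]
[[0.12, 3.81, 2.17, np.float64(0.0), 4.5], [0.12, 3.81, 2.17, np.float64(0.0), 4.5], [0.12, 3.81, 2.17, np.float64(0.0), 4.5], [0.12, 3.81, 2.16, np.float64(0.0), 4.5], [0.12, 3.81, 2.16, np.float64(0.0), 4.5], [0.12, 3.81, 2.16, np.float64(0.0), 4.5], [0.12, 3.81, 2.16, np.float64(0.0), 4.5]]
[[493, 177, 76, 64, 2918]]
```

Call:
carry_out(rows=[[0,2.5,1.4,0,4.5],[0,3.81,2.17,0,4.5],[0,3.81,2.17,0,4.5],[0,3.81,2.17,0,4.5],[0,3.81,2.17,0,4.5],[0,3.81,2.17,0,4.5],[0,3.81,2.17,0,4.5],[0,1.3,0.8,0,4.5]])

```text
clock: 45.45
eef_pos: [0.5445, 0.3705, 0.1737]
ee_rot: [2.816, 1.567, -3.142]
wrist_force: [-0.2, 0.3, -1.9]
grip_width: 0.0526
```

Call:
carry_out(rows=[[0,0,0,0,4.5],[0,0,0,0,4.5],[0,0,0,0,4.5]])

```text
clock: 45.82
eef_pos: [0.5471, 0.3651, 0.1759]
ee_rot: [-1.982, 1.569, -1.663]
wrist_force: [0.0, 0.7, -0.6]
grip_width: 0.0526
```

```bash
python3 - <<'E'
from h import *
p,M,s=pose();print(p,s["grip_width"])
f=grab("wrist"); im=f["frame"].copy(); t=grab("scene"); tm=t["frame"].copy()
# planned footprint of spool on drawer floor under TCP
c=p.copy(); ring=[[c[0]+.027*np.cos(a),c[1]+.027*np.sin(a),.022] for a in np.linspace(0,6.28,40)]
for (F,I) in((f,im),(t,tm)):
    cv2.polylines(I,[proj(F,ring).round().astype(np.int32)],True,(0,0,255),1)
o=np.zeros((480,800,3),np.uint8); o[:360,:480]=cv2.resize(im,(480,360)); o[:400,480:]=crop(tm,330,120,160,200,2);cv2.imwrite("pics/c8.png",o)
go(.547,.367,.055,.32,4.5)
E
```

```text
[0.54705551 0.36508384 0.17591895] 0.05258166147551789
j7 1.21 tot turn -0.0 jaw yaw 0.31899999999999995 tilt [ 0.    -0.001 -1.   ]
[[4.04, 0.04, 0.01, np.float64(-0.0), 4.5], [4.04, 0.04, 0.01, np.float64(-0.0), 4.5], [4.04, 0.04, 0.01, np.float64(-0.0), 4.5]]
```

View pics/c8.png

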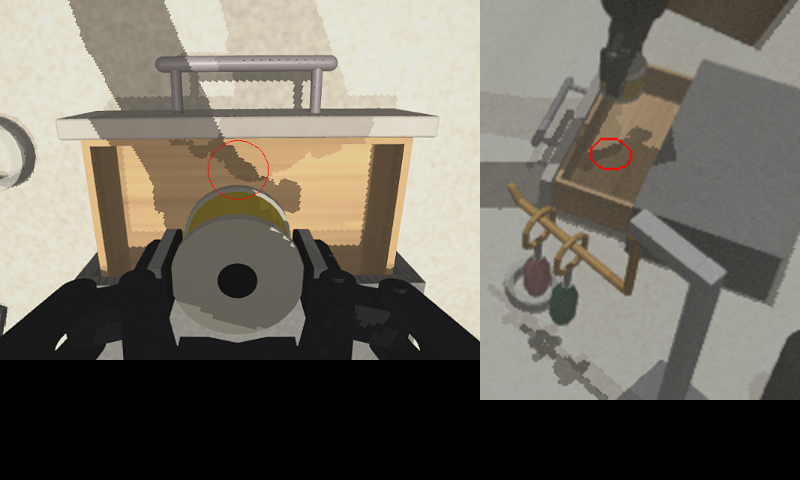

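The planned footprint (red) lies on the drawer floor, centred between the side walls and clear of the cabinet edge. The drops hang undisturbed. I lower the spool.

Call:
carry_out(rows=[[4,0.1,0,0,4.5],[4,0.1,0,0,4.5],[3,0,0,0,4.5],[1,0,0,0,4.5],[0.3,0,0,0,4.5],[0,0,0,0,4.5]])

```text
clock: 46.68
eef_pos: [0.5468, 0.3697, 0.0542]
ee_rot: [0.309, 1.568, 0.63]
wrist_force: [-0.0, 0.2, -0.1]
grip_width: 0.0527
```

```bash
python3 - <<'E'
from h import *
p,M,s=pose();print(p,s["wrist_force"],s["grip_width"])
E
```

```text
[0.54677485 0.36970362 0.05422596] [-0.03486014  0.16728568 -0.06967658] 0.0527486448903385
```

Call:
carry_out(rows=[[0.2,0,0,0,4.5],[0.1,0,0,0,4.5],[0.1,0,0,0,4.5],[0,0,0,0,4.5],[0,0,0,0,4.5]])

```text
clock: 47.3
eef_pos: [0.5465, 0.3695, 0.0498]
ee_rot: [0.191, 1.569, 0.512]
wrist_force: [-0.8, -1.0, 5.3]
grip_width: 0.0523
```

Call:
carry_out(rows=[[0,0,0,0,5.6],[0,0,0,0,6.2],[0,0,0,0,7.4],[0,0,0,0,7.4],[-2,0,0,0,7.4],[-4,0,0,0,7.4],[-4,0,0,0,7.4],[0,0,0,0,7.4]])

```text
clock: 48.3
eef_pos: [0.5485, 0.3711, 0.1548]
ee_rot: [0.314, 1.56, 0.635]
wrist_force: [-0.7, 1.0, -0.2]
grip_width: 0.0739
```

```bash
python3 - <<'E'
from h import *
p,M,s=pose();print(p,s["wrist_force"],s["grip_width"])
f=grab("wrist","w13"); u=proj(f,[.5468,.3697,.064])[0]; print(u)
g=cv2.cvtColor(f["frame"],cv2.COLOR_BGR2GRAY); m=(g<25).astype(np.uint8); m[400:]=0
n,l,st,c=cv2.connectedComponentsWithStats(m)
for i in range(1,n):
    if st[i,4]>200 and st[i,2]<60: print(st[i],c[i].round(1),plane(f,c[i],.064).round(4))
E
```

```text
[0.54845837 0.3711337  0.15479096] [-0.68494605  0.9741576  -0.21309576] 0.07389427315623091
[314.87964228 252.66308921]
[300 239  28  27 483] [314.9 250.5] [0.5456 0.3693 0.064 ]
[ 169  313   43   87 1998] [193.2 360.8] [0.6319 0.3237 0.064 ]
[ 421  313   43   87 1931] [439.1 361.1] [0.5873 0.4592 0.064 ]
```

The spool stands in the drawer at about (0.546, 0.369), where I released it. Next I go round in front of the handle with the fingers shut.

```bash
python3 - <<'E'
from h import *
go(.427,.326,.155,.32,0,5)
f=grab("wrist"); b=f["frame"]; g=cv2.cvtColor(b,cv2.COLOR_BGR2GRAY)
print(proj(f,[[.441,.4015,.057],[.481,.2744,.057],[.461,.338,.057]]))
q=[(160*4/3,63*4/3),(335*4/3,63*4/3)]
E
```

```text
j7 1.2 tot turn 0.001 jaw yaw 0.32099999999999995 tilt [ 0.005  0.003 -1.   ]
[[-0.12, -0.13, -4.26, np.float64(0.0), 0], [-0.12, -0.13, -4.26, np.float64(0.0), 0], [-0.12, -0.13, -4.26, np.float64(0.0), 0]]
[[447.98820766  76.42065133]
 [171.55735054  71.54888433]
 [310.07077549  73.21898875]]
```

Call:
carry_out(rows=[[-0.5,-0.13,-4.26,0,4],[0,-0.13,-4.26,0,0],[0,-0.13,-4.26,0,0],[0,0,0,0,0],[0,0,0,0,0]])

```text
clock: 49.02
eef_pos: [0.4265, 0.3253, 0.1536]
ee_rot: [-0.775, 1.57, -0.454]
wrist_force: [0.7, 0.9, -1.1]
grip_width: 0.0
```

```bash
python3 - <<'E'
from h import *
p,M,s=pose();print(p,s["grip_width"]); go(.427,.326,.055,.32,0,5)
t=grab("top","t14"); g=cv2.cvtColor(t["frame"],cv2.COLOR_BGR2GRAY)
print(proj(t,[[.441,.4015,.057],[.481,.2744,.057],p]))
E
```

```text
[0.42645773 0.3252545  0.15363877] 3.574093645705683e-05
j7 1.13 tot turn 0.001 jaw yaw 0.32099999999999995 tilt [ 0. -0. -1.]
[[4.93, 0.03, 0.04, np.float64(0.001), 0], [4.93, 0.03, 0.04, np.float64(0.001), 0]]
[[191.48645972 300.13407068]
 [233.30380595 285.85362722]
 [209.30428261 305.93594682]]
```

Call:
carry_out(rows=[[3,0,-0.3,0,0],[3,0,0,0,0],[3,0,0,0,0],[0.9,0,0,0,0],[0,0,0,0,0]])

```text
clock: 49.7
eef_pos: [0.4236, 0.3243, 0.0545]
ee_rot: [-2.53, 1.57, -2.209]
wrist_force: [-0.0, 0.6, 0.1]
grip_width: 0.0001
```

Call:
carry_out(rows=[[0,0,1,0,0],[0,0,1,0,0],[0,0,1,0,0],[0,0,1,0,0],[0,0,1,0,0],[0,0,1,0,0],[0,0,1,0,0],[0,0,1,0,0]])

```text
clock: 50.7
eef_pos: [0.4995, 0.3498, 0.0548]
ee_rot: [2.296, 1.571, 2.618]
wrist_force: [-1.2, -0.7, 0.8]
grip_width: -0.0002
```

Call:
carry_out(rows=[[0,0,1,0,0],[0,0,1,0,0],[0,0,1,0,0],[0,0,0.5,0,0],[0,0,0.5,0,0]])

```text
clock: 51.32
eef_pos: [0.5372, 0.3619, 0.0548]
ee_rot: [-2.489, 1.57, -2.168]
wrist_force: [-1.7, -0.8, 1.0]
grip_width: -0.0003
```

Call:
carry_out(rows=[[0,0,0.5,0,0],[0,0,0.5,0,0],[0,0,0,0,0]])

```text
clock: 51.7
eef_pos: [0.5474, 0.3652, 0.055]
ee_rot: [-0.103, 1.569, 0.217]
wrist_force: [-0.3, 0.8, -0.3]
grip_width: 0.0001
```

Call:
carry_out(rows=[[0,0,0.3,0,0],[0,0,0.3,0,0],[0,0,0,0,0]])

```text
clock: 52.08
eef_pos: [0.5497, 0.3661, 0.0547]
ee_rot: [-2.936, 1.564, -2.614]
wrist_force: [-5.3, -1.9, 3.6]
grip_width: 0.0001
```

Call:
carry_out(rows=[[0,0,0.3,0,0],[0,0,0.3,0,0],[0,0,0,0,0]])

```text
clock: 52.45
eef_pos: [0.5499, 0.3663, 0.0543]
ee_rot: [-2.973, 1.551, -2.651]
wrist_force: [-14.9, -7.2, 11.5]
grip_width: 0.0001
```

The force rose to 16 N at a hard stop. I back off and look.

Call:
carry_out(rows=[[0,0,-1,0,0],[0,0,-2,0,0],[0,0,-3,0,0],[-4,0,0,0,0],[-5,0,0,0,0],[-5,0,-3,0,0],[-5,0,-3,0,0],[-3,-4,-1,0,0]])

```text
clock: 53.45
eef_pos: [0.4456, 0.2939, 0.2782]
ee_rot: [0.634, 1.563, 0.964]
wrist_force: [1.6, -0.6, -0.1]
grip_width: 0.0001
```

```bash
python3 - <<'E'
from h import *
print(pose()[0]); t=grab("top","t15"); s=grab("scene","s15")
o=np.zeros((600,800,3),np.uint8); o[:360,:]=cv2.resize(t["frame"][100:370,40:640],(800,360)); o[360:,:400]=crop(s["frame"],330,120,200,120,2); o[360:,400:]=crop(t["frame"],120,160,200,120,2); cv2.imwrite("pics/c9.png",o)
a=hook_track(13,(.62,.735),"top");print(a[:,1:].round(4).T)
E
```

```text
[0.44555239 0.29393926 0.27823479]
[[0.0955 0.0955 0.0957 0.0957 0.0959 0.0957 0.0957 0.0957 0.0959 0.0959
  0.0957 0.0957 0.0957]
 [0.088  0.088  0.088  0.0882 0.0884 0.0884 0.0884 0.0887 0.0887 0.0887
  0.0884 0.0882 0.0882]]
```

View pics/c9.png

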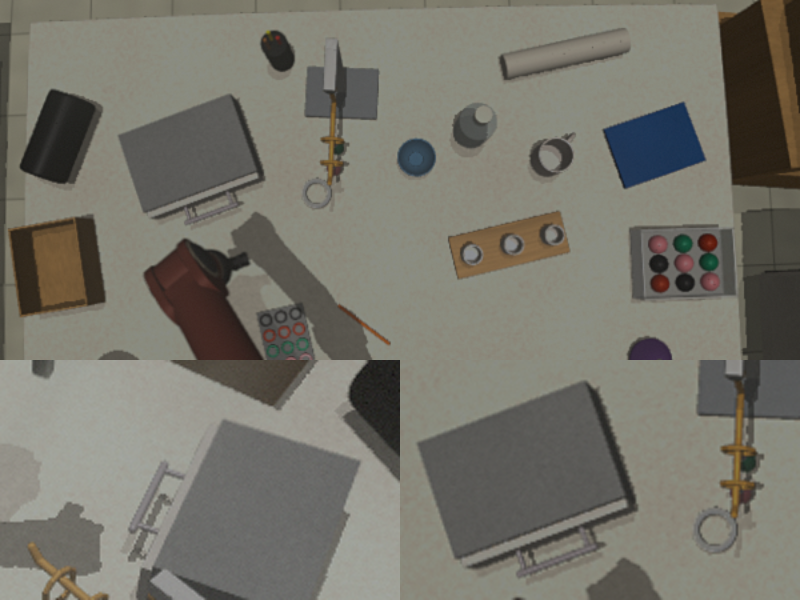

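The drawer front is flush against the cabinet and both drops hang on the arm at (330,140) and (330,162). All three cups are empty, and the carafe, mug, bowl and tape look undisturbed. No other spool is on the table, so I hand the job in.

```bash
python3 -c "
from rig import order; print(order.job_done())"
```

```text
the job is handed in; nothing more can be done
None
```

The job is done and handed in at about 54 s on the robot's clock; the hand-in gives no verdict.

- **Hook:** I caught it between the fingers and released it plumb. The first catch left it swinging ±2 mm, so I caught it again 2 mm over, and it then moved about 0.1 mm.
- **Drops:** Green and red were the only ones present. I lifted each from its cup by its loop and hung it on the hook's arm. The green left the hook swinging about ±1 mm. After the red the tip moved less than 0.3 mm, and the last top-camera check showed under 0.5 mm of movement.
- **Spool:** Only the yellow one was there. It had shifted about 4–5 cm since my first measurement, so I measured it again before gripping. I set it upright in the drawer, and a check from close by showed it within about 1 mm of where I released it.
- **Drawer:** I pushed it by its handle until it met a hard stop at about 16 N. The last pictures show its front flush with the cabinet.
- **Left alone:** The carafe, mug, bowl and tape look unmoved in the last picture; I judged this by eye and did not measure it.

No check failed at the end. After the drawer was shut I could not check that the spool still stands upright inside.

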